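# Blow the clay dust off the carving tools and lay them in the kit tray

### The job

Lay all the dusty carving tools flat on the floor of the blow-off pan, let go of them, then push the red valve lever fully over to the blue (air) side for three seconds and let it spring back, then fully over to the black (suction) side for three seconds and let it spring back, leaving the tools in the pan all the while. Then lay the clean tools squarely into the notches of the kit tray in order of use, working ends to the far side: from the robot's left red, yellow, green, blue, white, each colour always in its own notch, with the notch of any missing tool left empty. Leave the teapot and the two jars beyond the tray alone.

Things in the scene. Friction and masses are not known exactly. Their poses are not given: they have to be found in the camera images.
- scraper: carving tool number 1 in order of use: RED square handle 14 x 14 x 96 mm with a flat steel scraper blade 18 mm wide at its +x end; 128 mm long over all, about 30 g. Origin: centre of the handle (on its axis, 7 mm above what it lies on; close to the balance point, grip here across the handle); x axis along the handle towards the working end. May be absent.
- scraper_tip (a point): tip of the red tool's working end, on the handle's axis 80 mm from the handle's centre. Absent if the tool is.
- knife: carving tool number 2 in order of use: YELLOW square handle 14 x 14 x 96 mm with a narrow steel knife blade 8 mm wide at its +x end; 128 mm long over all, about 30 g. Origin: centre of the handle (on its axis, 7 mm above what it lies on; close to the balance point, grip here across the handle); x axis along the handle towards the working end. May be absent.
- knife_tip (a point): tip of the yellow tool's working end, on the handle's axis 80 mm from the handle's centre. Absent if the tool is.
- loop: carving tool number 3 in order of use: GREEN square handle 14 x 14 x 96 mm with a steel wire loop 16 mm wide at its +x end; 128 mm long over all, about 30 g. Origin: centre of the handle (on its axis, 7 mm above what it lies on; close to the balance point, grip here across the handle); x axis along the handle towards the working end. May be absent.
- loop_tip (a point): tip of the green tool's working end, on the handle's axis 80 mm from the handle's centre. Absent if the tool is.
- needle: carving tool number 4 in order of use: BLUE square handle 14 x 14 x 96 mm with a thin steel needle 3 mm thick at its +x end; 128 mm long over all, about 30 g. Origin: centre of the handle (on its axis, 7 mm above what it lies on; close to the balance point, grip here across the handle); x axis along the handle towards the working end. May be absent.
- needle_tip (a point): tip of the blue tool's working end, on the handle's axis 80 mm from the handle's centre. Absent if the tool is.
- burnisher: carving tool number 5 in order of use: WHITE square handle 14 x 14 x 96 mm with a rounded amber burnishing blade 10 mm wide at its +x end; 128 mm long over all, about 30 g. Origin: centre of the handle (on its axis, 7 mm above what it lies on; close to the balance point, grip here across the handle); x axis along the handle towards the working end. May be absent.
- burnisher_tip (a point): tip of the white tool's working end, on the handle's axis 80 mm from the handle's centre. Absent if the tool is.
- station: fixed blow-off station: stainless slotted pan 200 (x) x 260 (y) mm, flat floor 30 mm above the bench, lip 4 mm thick and 12 mm high all round (inner floor 192 x 252 mm); beyond its far edge a brass nozzle bar along y (x = 112 mm, top 62 mm high) and the lever manifold. Origin: under the pan's centre, at bench level; x away from the robot, y to its left at yaw 0 (yaw within 0.2 rad).
- pan (a point): centre of the pan's floor (top face, 30 mm above the bench); axes as the station's: x away from the robot, y along the pan, z up.
- manifold (a point): centre of the top of the grey valve body, 78 mm above the bench, at station x = 151, y = 0; it sits on an aluminium block 62 (x) x 96 (y) x 50 mm high. A blue plate and thin blue air hose mark its +y (robot's left) side, a black plate and thick black suction hose its -y side. Axes as the station's.
- lever (a joint): spring-centred valve lever on the manifold, rad: 0 upright (valve shut); positive leans to the blue mark (station +y, air), negative to the black mark (-y, suction); stops at +-0.5; fully open beyond +-0.35. Needs about 7 N at the knob for 0.45 rad (1.25 N m/rad); springs back to 0 when released.
- lever_knob (a point): centre of the lever's red ball knob, 26 mm diameter, on an 8 mm rod, 80 mm from the pivot axis, which lies along the station's x, 76 mm above the bench; lever upright: knob at station x = 151, y = 0, 156 mm above the bench. 60 mm and more free on all sides of it. Leaning to +0.45 moves it 35 mm to +y and 8 mm down.
- tray: fixed open black kit tray 190 (x) x 260 (y) x 22 mm high, walls 4 mm; two grey silicone rails along y at x = -35 and +35 mm, 12 mm thick, each with five notches at 44 mm pitch between rounded scallops 10 mm high; notch bottoms 18 mm above the bench, 24 mm wide. Between the rails 58 mm free for fingers. Origin: under its centre, bench level; x away from the robot, y to its left, yaw within 0.2 rad.
- notch1 (a point): notch 1 of the tray, counted from the robot's left (+y end): where the centre of the handle lies when the tool is in place (midway between the rails, 25 mm above the bench); axes as the tray's: x across the rails towards the far side, z up.
- notch2 (a point): notch 2 of the tray, counted from the robot's left (+y end): where the centre of the handle lies when the tool is in place (midway between the rails, 25 mm above the bench); axes as the tray's: x across the rails towards the far side, z up.
- notch3 (a point): notch 3 of the tray, counted from the robot's left (+y end): where the centre of the handle lies when the tool is in place (midway between the rails, 25 mm above the bench); axes as the tray's: x across the rails towards the far side, z up.
- notch4 (a point): notch 4 of the tray, counted from the robot's left (+y end): where the centre of the handle lies when the tool is in place (midway between the rails, 25 mm above the bench); axes as the tray's: x across the rails towards the far side, z up.
- notch5 (a point): notch 5 of the tray, counted from the robot's left (+y end): where the centre of the handle lies when the tool is in place (midway between the rails, 25 mm above the bench); axes as the tray's: x across the rails towards the far side, z up.
- teapot: bystander: finished brown clay teapot, 86 mm diameter, 79 mm high, spout and handle along y (128 mm). Origin: centre of its foot.
- jar_white: bystander: white plastic jar, 52 mm diameter, 85 mm high, beyond the tray's far side. Origin: centre of its underside.
- jar_clay: bystander: jar of brown powder with a white cap, 46 mm diameter, 72 mm high, beyond the tray's far side. Origin: centre of its underside.
Things that resemble listed ones, but are neither listed nor needed, are in the scene too. There is more than one size of the scraper; the one meant has the size given above. Of the things that look like the knife, take the one that is farthest to the robot's right at the start.

How it is judged:
On the way, in this order (a step that is already met when the one before it is completed fails the run):
1. all the tools lie flat on the pan's floor, inside its lip, released and at rest (x of scraper in the frame of pan between -0.085 and 0.085 m and y of scraper in the frame of pan between -0.118 and 0.118 m and z of each of scraper, knife, loop, needle, burnisher in the frame of pan below 0.016 m and linear speed of each of scraper, knife, loop, needle, burnisher below 0.03 m/s and contact force between the fingers and scraper below 0.3 N and x of knife in the frame of pan between -0.085 and 0.085 m and y of knife in the frame of pan between -0.118 and 0.118 m and contact force between the fingers and knife below 0.3 N and x of loop in the frame of pan between -0.085 and 0.085 m and y of loop in the frame of pan between -0.118 and 0.118 m and contact force between the fingers and loop below 0.3 N and x of needle in the frame of pan between -0.085 and 0.085 m and y of needle in the frame of pan between -0.118 and 0.118 m and contact force between the fingers and needle below 0.3 N and x of burnisher in the frame of pan between -0.085 and 0.085 m and y of burnisher in the frame of pan between -0.118 and 0.118 m and contact force between the fingers and burnisher below 0.3 N), for 0.3 s.
2. the lever is held fully over to the blue (air) side for three seconds (beyond 0.35 rad for at least 2.5 s), the tools in the pan (x of scraper in the frame of pan between -0.085 and 0.085 m and y of scraper in the frame of pan between -0.118 and 0.118 m and z of each of scraper, knife, loop, needle, burnisher in the frame of pan below 0.016 m and x of knife in the frame of pan between -0.085 and 0.085 m and y of knife in the frame of pan between -0.118 and 0.118 m and x of loop in the frame of pan between -0.085 and 0.085 m and y of loop in the frame of pan between -0.118 and 0.118 m and x of needle in the frame of pan between -0.085 and 0.085 m and y of needle in the frame of pan between -0.118 and 0.118 m and x of burnisher in the frame of pan between -0.085 and 0.085 m and y of burnisher in the frame of pan between -0.118 and 0.118 m and value of joint lever above 0.35 rad), for 2.5 s.
3. the lever, let go, has sprung back to the middle (within 0.08 rad) (value of joint lever between -0.08 and 0.08 rad and contact force between the fingers and station below 0.5 N), for 0.3 s.
4. the lever is held fully over to the black (suction) side for three seconds (beyond 0.35 rad for at least 2.5 s), the tools in the pan (x of scraper in the frame of pan between -0.085 and 0.085 m and y of scraper in the frame of pan between -0.118 and 0.118 m and z of each of scraper, knife, loop, needle, burnisher in the frame of pan below 0.016 m and x of knife in the frame of pan between -0.085 and 0.085 m and y of knife in the frame of pan between -0.118 and 0.118 m and x of loop in the frame of pan between -0.085 and 0.085 m and y of loop in the frame of pan between -0.118 and 0.118 m and x of needle in the frame of pan between -0.085 and 0.085 m and y of needle in the frame of pan between -0.118 and 0.118 m and x of burnisher in the frame of pan between -0.085 and 0.085 m and y of burnisher in the frame of pan between -0.118 and 0.118 m and value of joint lever below -0.35 rad), for 2.5 s.
5. the lever, let go, has sprung back to the middle (within 0.08 rad) (all of step 3), for 0.3 s.
At the end, for the whole second after the job is handed in: each tool rests across both rails in its own notch (red 1 to white 5 from the robot's left), within 15 mm along the tool, 11 mm sideways, 5 mm in height and 0.17 rad of square, working end to the far side, at rest, released; lever centred within 0.08 rad (value of joint lever between -0.08 and 0.08 rad and x of scraper in the frame of notch1 between -0.015 and 0.015 m and y of scraper in the frame of notch1 between -0.011 and 0.011 m and z of scraper in the frame of notch1 between -0.005 and 0.005 m and angle between the x axis of each of scraper, knife, loop, needle, burnisher and the x axis of tray, either way round below 0.17 rad and x of each of scraper_tip, knife_tip, loop_tip, needle_tip, burnisher_tip in the frame of tray above 0.03 m and linear speed of each of scraper, knife, loop, needle, burnisher below 0.03 m/s and x of knife in the frame of notch2 between -0.015 and 0.015 m and y of knife in the frame of notch2 between -0.011 and 0.011 m and z of knife in the frame of notch2 between -0.005 and 0.005 m and x of loop in the frame of notch3 between -0.015 and 0.015 m and y of loop in the frame of notch3 between -0.011 and 0.011 m and z of loop in the frame of notch3 between -0.005 and 0.005 m and x of needle in the frame of notch4 between -0.015 and 0.015 m and y of needle in the frame of notch4 between -0.011 and 0.011 m and z of needle in the frame of notch4 between -0.005 and 0.005 m and x of burnisher in the frame of notch5 between -0.015 and 0.015 m and y of burnisher in the frame of notch5 between -0.011 and 0.011 m and z of burnisher in the frame of notch5 between -0.005 and 0.005 m); the robot touches nothing.
It fails at once if the teapot is moved more than 30 mm or tipped (distance of teapot from where it was at the start of the episode above 0.03 m or angle between teapot's own z axis and vertical above 0.35 rad).
It fails at once if the jar white is moved more than 30 mm or tipped (distance of jar_white from where it was at the start of the episode above 0.03 m or angle between jar_white's own z axis and vertical above 0.35 rad).
It fails at once if the jar clay is moved more than 30 mm or tipped (distance of jar_clay from where it was at the start of the episode above 0.03 m or angle between jar_clay's own z axis and vertical above 0.35 rad).
Of scraper, knife, loop, needle, burnisher only 3 to 4 are there at a start; the rules pass over those that are not, and their reading is None.
At some moment in a run one of scraper, knife, loop, needle, burnisher may be knocked a few centimetres aside while the robot is not near it.
Once in a run the grip may slacken for a moment while it holds something.
It also fails if it takes over 210 s, if anything falls off the work surface, if the arm or the gripper's body presses on something with over 40 N, if the wrist force passes 120 N, or if a joint passes its speed limit or range.

### The arm

A 6-joint arm with a two-finger parallel gripper is mounted at the origin on the work surface. World frame = base frame: x ahead of the robot, y to its left, z up, the work surface at z = 0. Lengths are in m, angles in rad, forces in N, time in s.
With the tool pointing down it reaches from about 0.3 to 0.825 m from the base axis. Payload 5.4 kg.
Tool frame: the origin (TCP) lies on the centre line of the jaws, within the pads' length; the fingertips stand 25 mm ahead of it and the grasp point (between the pads) lies 6 mm ahead of it (r.tips_ahead is the distance from the TCP to the fingertips, in m); z points along the fingers, y is the line along which they close (so a half turn about z gives the same grasp; the last joint's range is limited). The gripper opens to 92 mm and grips with 3 to 60 N. Pads are 20 mm wide; open, the fingers measure 128 mm over their backs; the gripper's body (75 mm by 189 mm) begins 69 mm behind the grasp point.
Start: joints at [1.089, 0.158, 1.597, -0, 1.386, -0.21], TCP at [0.154, 0.554, 0.24] pointing down, gripper open.
Joint ranges: [-2.91, 2.91], [-0.94, 2.29], [0.18, 2.7], [-1.29, 4.43], [0.17, 2.64], [-3, 3]. Speed limits (rad/s): [2.57, 2.57, 3.14, 3.14, 3.14, 3.14].

### API

Orientations are given as a unit quaternion [x, y, z, w].
In Python, from workcell import sensors, viewer, workorder, r gives the robot as it stands.
- The arm moves only by the shell command python3 -m inch 'ROWS' [FORCE]. ROWS is JSON, a list of rows, each a list of 3 entries, a list of its own where there are three numbers: the shift along the world's x, y, z in units of 50 cm (1.0 is 50 cm), then the turn, a rotation vector about the world's x, y, z in units of 180 degrees (1.0 is 180 degrees), then the opening, from -1 (shut) to 1 (fully open). In form: [[[x, y, z], [ax, ay, az], jaw], ...]. A call has 1 to 20 rows; each row is the pose to reach, as a shift and turn from the pose commanded when the call began, turning the shorter way round; what a row does not reach only later rows make up. A row lasts 1/12 s, in which the tool goes at most 41.7 mm and 7.16 degrees, less where a joint would pass 70% of its speed; a pose out of reach is approached as far as the arm can. A call with a number of a shift or a turn outside -1 to 1 is refused whole. A call with a gripper value outside its range is refused whole. The fingers move at their own pace and stop on an object; FORCE is the grip in N (left out, the last holds). Time passes only in rows, so rows that repeat a pose let the fingers close. It gives the time, the measured TCP pose, the force, the opening and the grip force at its end, in the units of the state.
- sensors.get_state(): the state, without advancing time (a new reading comes with each control period).
- viewer.capture(name): name is "side" or "top" or "wrist"; returns (picture, depth): 400x640x3 uint8, red, green, blue; 400x640 float32, m along the optical axis (not along the pixel's ray), 0 where there is no reading.
- viewer.camera_info(name): a dict with "fx", "fy", "cx", "cy" (pixels), "rvec" (rotation vector, rad) and "tvec" (3), from world to camera coordinates, as OpenCV has them; the wrist camera has in their place "hand_eye" (4x4, takes a point from camera to tool coordinates, whose origin is the TCP and whose axes are the flange's). Camera axes: x right, y down, z forward; pixel columns grow to the right and rows downward; lengths in m; the calibration is good to about 2 mm. A picture is of the moment at which its call begins: read the wrist's pose just before it. camera_info takes no time and is no camera call.
- workorder.sign_off(): hands the job in; it is judged then, once.
Trained networks look in the newest picture that a camera, given by its name, has taken for a name from the list of things; names that differ only in an ending like _2 or _b are one class to them, and where a whole thing is asked for, a point or a joint stands for the part that bears it (a point fixed in the world has none). Each returns a list of dicts, best first, with "confidence" (0 to 1); they miss things now and then, are a little off and sometimes report something else, mostly with a low value. They report only what shows in the picture. A call takes as long as a camera call. They do not tell look-alikes from the thing itself.
- viewer.find_in(camera, label): "at" ([column, row] in pixels, amid what is visible of it).
- viewer.pinpoint(camera, label): "at" ([column, row] in pixels: a listed point, or the origin of a listed thing).
The state is a dict: "time": time; "joints": joint angles; "dq": joint speeds; "joint_efforts": joint torques, N m; "tool_pos": TCP position; "tool_rot": TCP orientation; "ft_force": force on the tool from outside, world axes, zero at the start; "ft_torque": the same for the moment, N m; "width": finger opening in m; "grasp_force": force on a finger pad.
Only numpy, scipy, OpenCV 4.12 (cv2) and the standard library are available. Lean on these libraries where they do the work, as an engineer would, in place of code of your own. Each camera call takes 0.05 s, during which the arm holds its last target. There are 200 camera calls.

## Working session

There is one attempt and no reset: what is moved stays moved. The work goes in short steps, Python scripts to look and compute and a shell command to move; the robot and the scene stay as the last step left them, time stands still between calls to the robot, and variables do not carry over. Pictures are saved under pics/ and viewed, at most 14 in all, crops included, and the job is handed in when it is done.

```bash
ls; mkdir -p pics; cat > h.py <<'E'
import numpy as np, cv2
from scipy.spatial.transform import Rotation as R
from workcell import sensors, viewer, workorder, r
def ext(cam, st=None):
    i=viewer.camera_info(cam); K=np.array([[i['fx'],0,i['cx']],[0,i['fy'],i['cy']],[0,0,1]])
    if 'rvec' in i:
        M=R.from_rotvec(np.ravel(i['rvec'])).as_matrix(); t=np.ravel(i['tvec']); return K,M.T,-M.T@t
    st=st or sensors.get_state(); T=np.array(i['hand_eye']); Rt=R.from_quat(st['tool_rot']).as_matrix()
    return K,Rt@T[:3,:3],Rt@T[:3,3]+np.array(st['tool_pos'])
def ray(E,uv):
    K,M,c=E; return M@np.linalg.inv(K)@np.array([uv[0],uv[1],1.]),c
def atz(E,uv,z):
    d,c=ray(E,uv); return c+d*(z-c[2])/d[2]
def bydepth(E,uv,dep):
    u,v=int(round(uv[0])),int(round(uv[1])); p=dep[max(0,v-1):v+2,max(0,u-1):u+2]; p=p[p>0]
    if not len(p): return None
    d,c=ray(E,uv); return c+d*np.median(p)
def cap(cam,name=None):
    st=sensors.get_state(); im,dp=viewer.capture(cam); E=ext(cam,st)
    if name: cv2.imwrite('pics/'+name+'.png',im[:,:,::-1])
    return im,dp,E
E
cat > m1.py <<'E'
from h import *
np.set_printoptions(precision=3,suppress=True)
s=sensors.get_state(); print(s['time'],s['tool_pos'],s['tool_rot'],s['width'])
for cam in ['top','side']:
    im,dp,E=cap(cam,cam+'1'); print(cam,E[2])
    for l in ['scraper','scraper_tip','knife','knife_tip','loop','loop_tip','needle','needle_tip','burnisher','burnisher_tip','pan','manifold','lever_knob','notch1','notch2','notch3','notch4','notch5','teapot','jar_white','jar_clay']:
        for d in viewer.pinpoint(cam,l):
            if d['confidence']>.25: print(l,round(d['confidence'],2),np.round(d['at'],1),bydepth(E,d['at'],dp))
E
python3 m1.py
```

```text
pics
0.0 [0.154 0.553 0.239] [ 0.135  0.991 -0.001 -0.   ] 0.09164718505655857
top [ 0.36  -0.006  1.136]
scraper 0.7 [402.9 112.2] [ 0.805 -0.226  0.02 ]
scraper 0.7 [431.8 240.4] [ 0.47  -0.288  0.004]
scraper 0.61 [323.  213.4] [ 0.539 -0.015  0.012]
scraper_tip 0.76 [368.   82.9] [ 0.897 -0.139  0.   ]
scraper_tip 0.55 [291.2 214.1] [0.539 0.066 0.004]
knife 0.79 [329.1 257.1] [ 0.429 -0.029  0.012]
knife 0.69 [195.5 333.8] [0.247 0.293 0.014]
knife 0.58 [449.9 245.2] [ 0.458 -0.333  0.004]
knife_tip 0.74 [362.  260.3] [ 0.422 -0.112 -0.002]
knife_tip 0.58 [204.5 364.7] [ 0.174  0.272 -0.   ]
loop 0.59 [318.  171.7] [ 0.648 -0.003  0.011]
loop_tip 0.57 [288.  173.3] [0.647 0.075 0.001]
loop_tip 0.48 [305.8 119. ] [0.771 0.027 0.063]
needle 0.32 [200.4 248.5] [0.451 0.286 0.031]
needle_tip 0.53 [288.6 211.9] [0.545 0.073 0.001]
burnisher 0.28 [291.7 212. ] [0.544 0.064 0.009]
pan 0.97 [203.  251.7] [0.443 0.28  0.03 ]
manifold 0.86 [201.6 184.2] [0.598 0.273 0.095]
lever_knob 0.58 [188.1 179.8] [0.592 0.285 0.165]
notch1 0.79 [468.3 247.1] [ 0.453 -0.379  0.002]
notch1 0.72 [430.8
[... 3232 characters left out ...]
0.004]
notch4 0.97 [358.2 335.4] [ 0.464 -0.327  0.004]
notch4 0.84 [348.5 314.8] [ 0.478 -0.264  0.004]
notch4 0.79 [336.2 292.7] [ 0.49  -0.191  0.006]
notch4 0.79 [366.2 344.5] [ 0.466 -0.358  0.003]
notch4 0.56 [339.1 305.2] [ 0.475 -0.226  0.004]
notch5 0.97 [358.2 335.4] [ 0.464 -0.327  0.004]
notch5 0.84 [348.5 314.8] [ 0.478 -0.264  0.004]
notch5 0.79 [336.2 292.7] [ 0.49  -0.191  0.006]
notch5 0.79 [366.2 344.5] [ 0.466 -0.358  0.003]
notch5 0.56 [339.1 305.2] [ 0.475 -0.226  0.004]
teapot 0.57 [376.9 200.6] [ 0.771 -0.002  0.051]
jar_white 0.97 [405.7 281.4] [ 0.652 -0.281  0.042]
jar_white 0.37 [320.4 240.7] [ 0.558 -0.01   0.002]
jar_clay 0.77 [428.1 307.7] [ 0.651 -0.373  0.034]
```

```bash
python3 - <<'E'
import cv2
a=cv2.imread('pics/top1.png'); cv2.imwrite('pics/top1b.png',cv2.resize(a[60:390,150:500],None,fx=1.8,fy=1.8))
E
```

```text
(no output)
```

View pics/top1b.png

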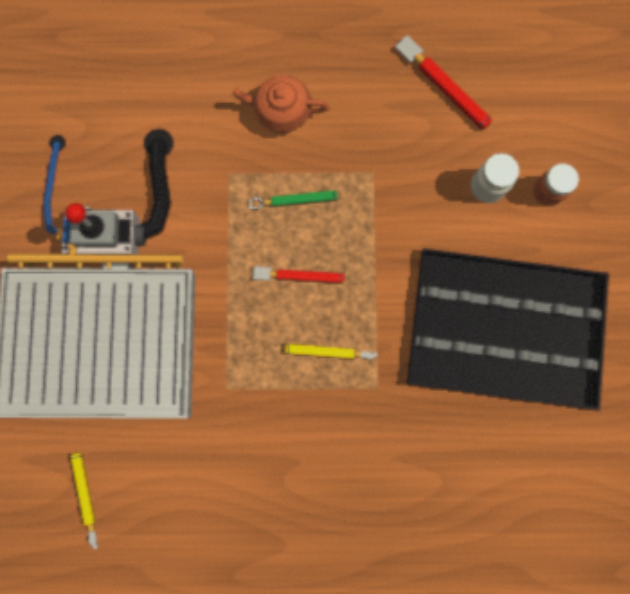

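View pics/side1.png

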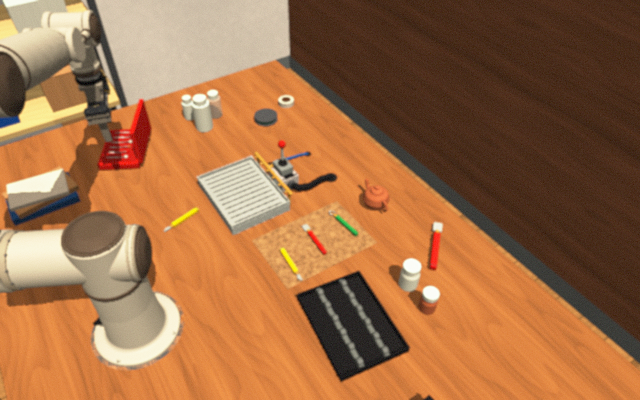

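The top view shows three tools on the cork mat: green at top1b (300,200), the small red one (300,275) and yellow (325,352). The large red scraper and the left yellow knife are look-alikes, and blue and white are absent. The pan is at (95,340) and the tray at (508,328). In the side view the red kit box under the gripper and the white bottles are clutter.

Next I move over the mat for wrist views.

```bash
python3 -m inch '[[[0.2,-0.3,0.2],[0,0,-0.1],1],[[0.4,-0.7,0.3],[0,0,-0.2],1],[[0.56,-0.9,0.3],[0,0,-0.3],1],[[0.56,-0.98,0.3],[0,0,-0.414],1],[[0.56,-0.98,0.3],[0,0,-0.414],1],[[0.56,-0.98,0.3],[0,0,-0.414],1],[[0.56,-0.98,0.3],[0,0,-0.414],1],[[0.56,-0.98,0.3],[0,0,-0.414],1],[[0.56,-0.98,0.3],[0,0,-0.414],1],[[0.56,-0.98,0.3],[0,0,-0.414],1],[[0.56,-0.98,0.3],[0,0,-0.414],1],[[0.56,-0.98,0.3],[0,0,-0.414],1],[[0.56,-0.98,0.3],[0,0,-0.414],1],[[0.56,-0.98,0.3],[0,0,-0.414],1],[[0.56,-0.98,0.3],[0,0,-0.414],1],[[0.56,-0.98,0.3],[0,0,-0.414],1],[[0.56,-0.98,0.3],[0,0,-0.414],1]]'
cat > seg.py <<'E'
from h import *
import sys
np.set_printoptions(precision=4,suppress=True)
HUE={'red':[(0,8),(172,180)],'yellow':[(24,34)],'green':[(50,80)]}
def blobs(im,col,amin=60):
    hsv=cv2.cvtColor(im,cv2.COLOR_RGB2HSV); m=np.zeros(im.shape[:2],np.uint8)
    for lo,hi in HUE[col]: m|=cv2.inRange(hsv,(lo,130 if col!='green' else 90,50),(hi,255,255))
    m=cv2.morphologyEx(m,cv2.MORPH_OPEN,np.ones((2,2),np.uint8))
    n,lab,st,ce=cv2.connectedComponentsWithStats(m)
    return [np.argwhere(lab==i)[:,::-1] for i in range(1,n) if st[i,4]>=amin]
def tools(cam,ztop,name=None,cols=('red','yellow','green'),quiet=False):
    """handle: centre, yaw of axis, length, width, from top-face z"""
    im,dp,E=cap(cam,name); out={}
    for c in cols:
        for px in blobs(im,c):
            P=np.array([atz(E,p,ztop)[:2] for p in px],np.float32)
            (cx,cy),(w,h),a=cv2.minAreaRect(P*1000)
            L=max(w,h); ang=np.deg2rad(a if w>=h else a+90)
            pts=np.array([bydepth(E,p,dp) if dp[p[1],p[0]]>0 else [np.nan]*3 for p in px[::max(1,len(px)//200)]],float)
            zq=np.nanpercentile(pts[:,2],[10,50,90])
            out.setdefault(c,[]).append((cx/1e3,cy/1e3,ang,L,min(w,h),px.mean(0)))
            if not quiet: print(cam,c,'c=(%.4f,%.4f) yaw=%.1fdeg L=%.0f W=%.0f'%(cx/1e3,cy/1e3,(np.rad2deg(ang)+90)%180-90,L,min(w,h)),'px',px.mean(0),'z',zq)
    return im,dp,E,out
if __name__=='__main__':
    s=sensors.get_state(); print(s['time'],np.array(s['tool_pos']),np.array(s['tool_rot']))
    tools('wrist',float(sys.argv[2]),sys.argv[1]); 
E
python3 - <<'E'
from seg import *
s=sensors.get_state(); print(s['time'],np.array(s['tool_pos']),np.array(s['tool_rot']),np.array(s['joints']))
w=tools('wrist',.016,'w1'); t=tools('top',.016)
def tri(A,B):
    # closest point of two rays
    (d1,c1),(d2,c2)=A,B; M=np.array([d1,-d2]).T; x=np.linalg.lstsq(M,c2-c1,rcond=None)[0]
    p,q=c1+x[0]*d1,c2+x[1]*d2; return (p+q)/2,np.linalg.norm(p-q)
for c in w[3]:
    for a in w[3][c]:
        for b in t[3].get(c,[]):
            p,g=tri(ray(w[2],a[5]),ray(t[2],b[5]))
            if g<.02: print(c,p,g)
E
```

```text
time: 3.62
tool_pos: [0.4341, 0.0643, 0.3893]
tool_rot: [0.708, 0.706, -0.0, -0.0]
ft_force: [-0.1, 0.5, 0.3]
width: 0.092
grasp_force: 0.0
3.6167 [0.4341 0.0643 0.3893] [ 0.7078  0.7064 -0.     -0.0005] [-0.1301 -0.259   1.7082  0.0006  1.6931 -0.1281]
wrist red c=(0.7925,0.0278) yaw=72.9deg L=137 W=74 px [534.5151 175.8521] z [0.0326 0.0433 0.0522]
wrist red c=(0.8164,0.0244) yaw=48.8deg L=46 W=31 px [549.5274 180.5021] z [0.0581 0.0622 0.0651]
wrist red c=(0.5430,-0.0110) yaw=86.2deg L=94 W=16 px [386.4258 201.5403] z [0.0015 0.0137 0.0144]
wrist red c=(0.8305,0.0191) yaw=-78.9deg L=18 W=15 px [558.1519 184.1392] z [0.0664 0.0686 0.0767]
wrist red c=(0.6663,-0.3559) yaw=-63.2deg L=62 W=42 px [439.6022 367.3   ] z [0.0141 0.0352 0.049 ]
wrist yellow c=(0.2437,0.2910) yaw=13.7deg L=70 W=14 px [187.435    5.0186] z [0.0106 0.0139 0.0148]
wrist yellow c=(0.5737,0.2439) yaw=89.4deg L=100 W=3 px [416.2275  35.8144] z [0.0609 0.0617 0.0623]
wrist yellow c=(0.4395,-0.0259) yaw=85.5deg L=98 W=14 px [326.0263 207.2251] z [0.0014 0.0135 0.0143]
wrist green c=(0.6551,-0.0034) yaw=-83.9deg L=9
[... 299 characters left out ...]
 [632.1407 258.2444] z [0.0139 0.0326 0.0358]
top red c=(0.3337,-0.7727) yaw=-7.7deg L=22 W=17 px [636.2131 294.9836] z [0.0133 0.0324 0.0358]
top red c=(0.2003,0.7165) yaw=61.5deg L=209 W=157 px [ 27.6667 355.6003] z [0.029  0.0328 0.136 ]
top yellow c=(0.4681,-0.7810) yaw=-82.3deg L=40 W=14 px [631.75   239.9091] z [0.0324 0.0346 0.0361]
top yellow c=(0.4331,-0.0281) yaw=85.4deg L=92 W=12 px [328.5904 255.5638] z [0.0081 0.0132 0.0142]
top green c=(0.6495,-0.0068) yaw=-84.4deg L=91 W=13 px [319.6461 170.6517] z [0.0072 0.0124 0.0139]
red [ 0.5526 -0.0312 -0.0551] 0.010207832929242466
yellow [ 0.4377 -0.0292 -0.0163] 0.005293773460972801
green [ 0.6549 -0.0053  0.0077] 0.0070566322782494575
```

View pics/w1.png

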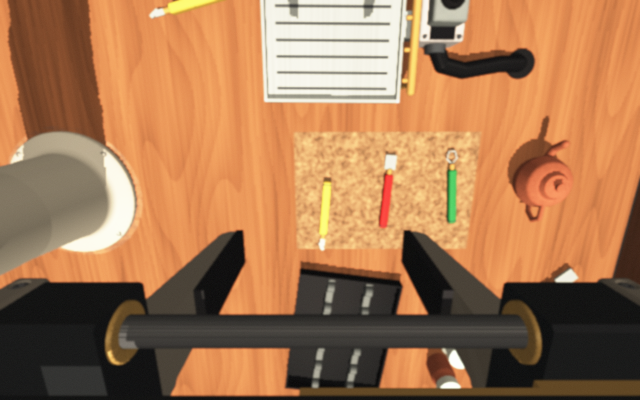

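The wrist view shows yellow at (325,210), red at (387,195) and green at (452,195), clear of each other. Their top faces are at z≈0.014. I'll now get the pan and tray rectangles from the first top picture.

```bash
cat > rects.py <<'E'
from seg import *
def run(im,dp,E,cam):
    hsv=cv2.cvtColor(im,cv2.COLOR_RGB2HSV)
    for nm,m,c,z,box in (('tray',cv2.inRange(hsv,(0,0,0),(180,255,75)),(.465,-.29),.022,.2),('pan',cv2.inRange(hsv,(0,0,110),(180,55,255)),(.445,.28),.042,.2)):
        m=cv2.morphologyEx(m,cv2.MORPH_CLOSE,np.ones((7,7))); m=cv2.morphologyEx(m,cv2.MORPH_OPEN,np.ones((9,9)))
        n,lab,st,ce=cv2.connectedComponentsWithStats(m)
        best=None
        for i in range(1,n):
            P=atz(E,ce[i],z)
            if st[i,4]>1000 and np.hypot(*(P[:2]-c))<.06: best=i
        if best is None: print(cam,nm,'none'); continue
        P=np.array([atz(E,p,z)[:2] for p in np.argwhere(lab==best)[:,::-1]],np.float32)*1000
        print(cam,nm,cv2.minAreaRect(P))
if __name__=='__main__':
    for cam in('top','side'):
        run(cv2.imread(f'pics/{cam}1.png')[:,:,::-1].copy(),None,ext(cam),cam)
    E=ext('wrist'); run(cv2.imread('pics/w1.png')[:,:,::-1].copy(),None,E,'wrist')
E
python3 rects.py
```

```text
top tray ((465.0168762207031, -283.255615234375), (261.9144592285156, 189.26901245117188), 82.00590515136719)
top pan ((470.45587158203125, 279.806640625), (264.86895751953125, 243.7467041015625), 89.74845123291016)
side tray ((463.65838623046875, -289.98468017578125), (262.9836120605469, 190.65231323242188), 81.93846893310547)
side pan ((495.6552734375, 263.6476135253906), (287.1602783203125, 302.45367431640625), 89.06918334960938)
wrist tray ((406.521728515625, -240.05404663085938), (1294.845458984375, 388.30963134765625), 4.830755233764648)
wrist pan ((451.3854675292969, 220.32534790039062), (209.06846618652344, 134.06698608398438), 0.014258679933845997)
```

```bash
python3 -m inch '[[[0,-0.09,-0.08],[0,0,-0.025],0.1],[[0,-0.18,-0.16],[0,0,-0.025],0.1],[[0,-0.18,-0.24],[0,0,-0.025],0.1],[[0.0,-0.18,-0.32],[0,0,-0.025],0.1],[[0.0,-0.18,-0.4],[0,0,-0.025],0.1],[[0.0,-0.18,-0.48],[0,0,-0.025],0.1],[[0.0,-0.18,-0.48],[0,0,-0.025],0.1],[[0.0,-0.18,-0.48],[0,0,-0.025],0.1],[[0.0,-0.18,-0.48],[0,0,-0.025],0.1]]'; python3 seg.py w2 0.0138
```

```text
time: 4.47
tool_pos: [0.4335, -0.0247, 0.1491]
tool_rot: [0.734, 0.679, -0.0, -0.001]
ft_force: [-0.3, -0.7, 0.6]
width: 0.0503
grasp_force: 0.0
4.4667 [ 0.4335 -0.0247  0.1491] [ 0.7342  0.679  -0.0005 -0.0011]
wrist red c=(0.5423,-0.0116) yaw=86.2deg L=95 W=17 px [441.7551 171.2183] z [0.0019 0.0138 0.0143]
wrist yellow c=(0.4396,-0.0251) yaw=85.5deg L=95 W=12 px [328.9154 189.1957] z [0.0012 0.0134 0.0143]
wrist green c=(0.6534,-0.0036) yaw=-84.2deg L=94 W=18 px [568.0442 152.4184] z [0.0088 0.0137 0.0143]
```

View pics/w2.png

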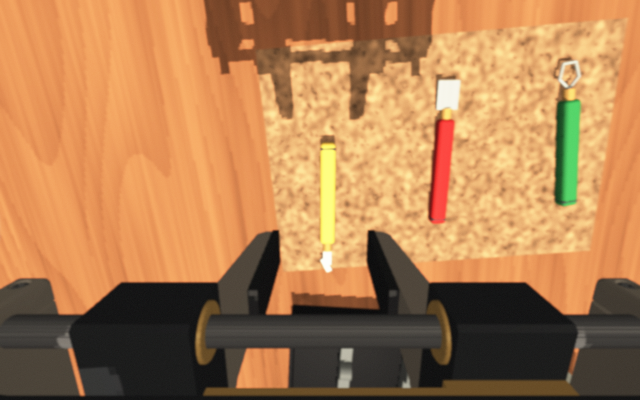

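In w2 yellow is between the fingers at (328,190), red at (443,165) and green at (568,150). Both wrist heights agree within 1 mm. Next I grasp yellow.

```bash
python3 -m inch '[[[0.009,0,-0.08],[0,0,0],0.1],[[0.009,0,-0.16],[0,0,0],0.1],[[0.009,0,-0.22],[0,0,0],0.1],[[0.009,0,-0.24],[0,0,0],0.1],[[0.009,0,-0.24],[0,0,0],0.1],[[0.009,0,-0.24],[0,0,0],-1],[[0.009,0,-0.24],[0,0,0],-1],[[0.009,0,-0.24],[0,0,0],-1],[[0.009,0,-0.24],[0,0,0],-1],[[0.009,0,-0.24],[0,0,0],-1],[[0.009,0,-0.24],[0,0,0],-1],[[0.009,0,-0.24],[0,0,0],-1],[[0.009,0,-0.24],[0,0,0],-1],[[0.009,0,-0.24],[0,0,0],-1]]' 25; python3 -m inch '[[[0,0,0.08],[0,0,0],-1],[[0,0,0.16],[0,0,0],-1],[[0,0,0.24],[0,0,0],-1],[[0,0,0.26],[0,0,0],-1],[[0,0,0.26],[0,0,0],-1],[[0,0,0.26],[0,0,0],-1]]'
python3 - <<'E'
from h import *
np.set_printoptions(precision=4,suppress=True)
im,dp,E=cap('top','top2'); im2,dp2,E2=cap('side','side2')
# pan via depth: lip/floor points
for d,e,n in((dp,E,'top'),(dp2,E2,'side')):
    v,u=np.mgrid[0:400,0:640]; K,M,c=e
    P=np.stack([(u-K[0,2])/K[0,0]*d,(v-K[1,2])/K[1,1]*d,d],-1)@M.T+c
    m=(d>0)&(P[...,2]>.022)&(P[...,2]<.048)&(P[...,0]>.30)&(P[...,0]<.58)&(P[...,1]>.10)&(P[...,1]<.45)
    m=cv2.morphologyEx(m.astype(np.uint8),cv2.MORPH_OPEN,np.ones((5,5)))
    Q=P[m>0]; print(n,cv2.minAreaRect((Q[:,:2]*1000).astype(np.float32)),np.percentile(Q[:,2],[5,50,95]))
    m=(d>0)&(P[...,2]>.145)&(P[...,2]<.175)&(abs(P[...,0]-.595)<.04)&(abs(P[...,1]-.28)<.06)
    print('knob',m.sum(),P[m].mean(0) if m.any() else '',P[m].max(0) if m.any() else '')
E
```

```text
time: 5.68
tool_pos: [0.4394, -0.0263, 0.0303]
tool_rot: [0.735, 0.678, 0.0, 0.0]
ft_force: [-1.3, 1.2, 5.6]
width: 0.0138
grasp_force: 25.0
time: 6.18
tool_pos: [0.4387, -0.0261, 0.1591]
tool_rot: [0.735, 0.678, 0.0, 0.0]
ft_force: [0.4, -0.2, -1.1]
width: 0.0136
grasp_force: 25.0
top ((452.2909851074219, 280.86767578125), (261.8605041503906, 211.19500732421875), 89.43800354003906) [0.0262 0.0299 0.0402]
knob 106 [0.5956 0.2772 0.1639] [0.6082 0.2919 0.1724]
side ((454.7459716796875, 281.6927795410156), (270.75445556640625, 212.71011352539062), 89.0062255859375) [0.0267 0.0313 0.0415]
knob 0
```

```bash
python3 -m inch '[[[-0.016,0.612,0],[0,0,0.522],-1],[[-0.016,0.612,0],[0,0,0.522],-1],[[-0.016,0.612,0],[0,0,0.522],-1],[[-0.016,0.612,0],[0,0,0.522],-1],[[-0.016,0.612,0],[0,0,0.522],-1],[[-0.016,0.612,0],[0,0,0.522],-1],[[-0.016,0.612,0],[0,0,0.522],-1],[[-0.016,0.612,0],[0,0,0.522],-1],[[-0.016,0.612,0],[0,0,0.522],-1],[[-0.016,0.612,0],[0,0,0.522],-1],[[-0.016,0.612,0],[0,0,0.522],-1],[[-0.016,0.612,0],[0,0,0.522],-1],[[-0.016,0.612,0],[0,0,0.522],-1],[[-0.016,0.612,0],[0,0,0.522],-1],[[-0.016,0.612,0],[0,0,0.522],-1],[[-0.016,0.612,0],[0,0,0.522],-1]]'; python3 -m inch '[[[0,0,-0.08],[0,0,0],-1],[[0,0,-0.15],[0,0,0],-1],[[0,0,-0.19],[0,0,0],-1],[[0,0,-0.196],[0,0,0],-1],[[0,0,-0.196],[0,0,0],-1],[[0,0,-0.196],[0,0,0],-1]]'
```

```text
time: 7.62
tool_pos: [0.4301, 0.2796, 0.1582]
tool_rot: [0.007, 1.0, -0.0, -0.001]
ft_force: [0.5, 0.1, -0.7]
width: 0.0136
grasp_force: 25.0
time: 8.12
tool_pos: [0.4308, 0.2798, 0.0615]
tool_rot: [0.006, 1.0, -0.0, -0.0]
ft_force: [-0.5, -0.1, -0.3]
width: 0.0137
grasp_force: 25.0
```

```bash
python3 -m inch '[[[0,0,0],[0,0,0],-0.2],[[0,0,0],[0,0,0],-0.2],[[0,0,0],[0,0,0],-0.2],[[0,0,0],[0,0,0],-0.2],[[0,0,0.06],[0,0,0],-0.2],[[0,0,0.14],[0,0,0],-0.2],[[0,0,0.2],[0,0,0],0.1]]'; python3 -m inch '[[[0.223,-0.582,0],[0,0,-0.518],0.1],[[0.223,-0.582,0],[0,0,-0.518],0.1],[[0.223,-0.582,0],[0,0,-0.518],0.1],[[0.223,-0.582,0],[0,0,-0.518],0.1],[[0.223,-0.582,0],[0,0,-0.518],0.1],[[0.223,-0.582,0],[0,0,-0.518],0.1],[[0.223,-0.582,0],[0,0,-0.518],0.1],[[0.223,-0.582,0],[0,0,-0.518],0.1],[[0.223,-0.582,0],[0,0,-0.518],0.1],[[0.223,-0.582,0],[0,0,-0.518],0.1],[[0.223,-0.582,0],[0,0,-0.518],0.1],[[0.223,-0.582,0],[0,0,-0.518],0.1],[[0.223,-0.582,0],[0,0,-0.518],0.1],[[0.223,-0.582,0],[0,0,-0.518],0.1],[[0.223,-0.582,0],[0,0,-0.518],0.1]]'; python3 seg.py w3 0.014
```

```text
time: 8.7
tool_pos: [0.431, 0.28, 0.1639]
tool_rot: [0.006, 1.0, 0.0, 0.0]
ft_force: [0.7, -0.4, -0.2]
width: 0.0417
grasp_force: 0.0
time: 9.95
tool_pos: [0.5424, -0.0111, 0.1617]
tool_rot: [0.73, 0.684, 0.0, 0.0]
ft_force: [-0.0, 0.5, 0.0]
width: 0.0503
grasp_force: 0.0
9.95 [ 0.5424 -0.0111  0.1617] [0.7295 0.684  0.     0.0001]
wrist red c=(0.7895,0.0236) yaw=84.6deg L=139 W=71 px [588.6956 133.5023] z [0.0278 0.041  0.0507]
wrist red c=(0.8190,0.0229) yaw=84.6deg L=50 W=22 px [621.7254 137.576 ] z [0.0589 0.0616 0.0647]
wrist red c=(0.5434,-0.0116) yaw=86.7deg L=95 W=14 px [323.4221 191.6313] z [0.0115 0.0139 0.0144]
wrist red c=(0.8121,-0.2301) yaw=87.0deg L=43 W=8 px [572.6488 365.9073] z [0.0145 0.02   0.2265]
wrist green c=(0.6550,-0.0033) yaw=-84.4deg L=94 W=14 px [440.1322 175.209 ] z [0.0125 0.0139 0.0144]
```

```bash
python3 -m inch '[[[0.001,0,-0.08],[0,0,0],0.1],[[0.001,0,-0.16],[0,0,0],0.1],[[0.001,0,-0.24],[0,0,0],0.1],[[0.001,0,-0.264],[0,0,0],0.1],[[0.001,0,-0.264],[0,0,0],0.1],[[0.001,0,-0.264],[0,0,0],-1],[[0.001,0,-0.264],[0,0,0],-1],[[0.001,0,-0.264],[0,0,0],-1],[[0.001,0,-0.264],[0,0,0],-1],[[0.001,0,-0.264],[0,0,0],-1],[[0.001,0,-0.264],[0,0,0],-1],[[0.001,0,-0.264],[0,0,0],-1],[[0.001,0,-0.264],[0,0,0],-1],[[0.001,0,-0.264],[0,0,0],-1]]' 25; python3 -m inch '[[[0,0,0.08],[0,0,0],-1],[[0,0,0.16],[0,0,0],-1],[[0,0,0.24],[0,0,0],-1],[[0,0,0.26],[0,0,0],-1],[[0,0,0.26],[0,0,0],-1],[[0,0,0.26],[0,0,0],-1]]'
```

```text
time: 11.17
tool_pos: [0.5431, -0.0112, 0.03]
tool_rot: [0.731, 0.683, 0.0, 0.0]
ft_force: [-1.4, 0.1, 3.7]
width: 0.0138
grasp_force: 25.0
time: 11.67
tool_pos: [0.5426, -0.0111, 0.159]
tool_rot: [0.731, 0.683, -0.0, -0.0]
ft_force: [0.5, 0.4, -0.6]
width: 0.0135
grasp_force: 25.0
```

```bash
python3 -m inch '[[[-0.224,0.722,0],[0,0,-0.483],-1],[[-0.224,0.722,0],[0,0,-0.483],-1],[[-0.224,0.722,0],[0,0,-0.483],-1],[[-0.224,0.722,0],[0,0,-0.483],-1],[[-0.224,0.722,0],[0,0,-0.483],-1],[[-0.224,0.722,0],[0,0,-0.483],-1],[[-0.224,0.722,0],[0,0,-0.483],-1],[[-0.224,0.722,0],[0,0,-0.483],-1],[[-0.224,0.722,0],[0,0,-0.483],-1],[[-0.224,0.722,0],[0,0,-0.483],-1],[[-0.224,0.722,0],[0,0,-0.483],-1],[[-0.224,0.722,0],[0,0,-0.483],-1],[[-0.224,0.722,0],[0,0,-0.483],-1],[[-0.224,0.722,0],[0,0,-0.483],-1],[[-0.224,0.722,0],[0,0,-0.483],-1]]'; python3 -m inch '[[[0,0,-0.08],[0,0,0],-1],[[0,0,-0.15],[0,0,0],-1],[[0,0,-0.19],[0,0,0],-1],[[0,0,-0.196],[0,0,0],-1],[[0,0,-0.196],[0,0,0],-1],[[0,0,-0.196],[0,0,0],-1]]'
```

```text
time: 12.92
tool_pos: [0.4295, 0.3491, 0.1569]
tool_rot: [1.0, -0.006, -0.002, 0.001]
ft_force: [-0.2, -0.0, -0.4]
width: 0.0137
grasp_force: 25.0
time: 13.42
tool_pos: [0.4305, 0.3494, 0.061]
tool_rot: [1.0, -0.006, -0.001, 0.0]
ft_force: [0.0, 0.1, -0.1]
width: 0.0134
grasp_force: 25.0
```

```bash
python3 -m inch '[[[0,0,0],[0,0,0],-0.2],[[0,0,0],[0,0,0],-0.2],[[0,0,0],[0,0,0],-0.2],[[0,0,0],[0,0,0],-0.2],[[0,0,0.06],[0,0,0],-0.2],[[0,0,0.14],[0,0,0],-0.2],[[0,0,0.22],[0,0,0],0.1]]'; python3 -m inch '[[[0.449,-0.706,0],[0,0,0.535],0.1],[[0.449,-0.706,0],[0,0,0.535],0.1],[[0.449,-0.706,0],[0,0,0.535],0.1],[[0.449,-0.706,0],[0,0,0.535],0.1],[[0.449,-0.706,0],[0,0,0.535],0.1],[[0.449,-0.706,0],[0,0,0.535],0.1],[[0.449,-0.706,0],[0,0,0.535],0.1],[[0.449,-0.706,0],[0,0,0.535],0.1],[[0.449,-0.706,0],[0,0,0.535],0.1],[[0.449,-0.706,0],[0,0,0.535],0.1],[[0.449,-0.706,0],[0,0,0.535],0.1],[[0.449,-0.706,0],[0,0,0.535],0.1],[[0.449,-0.706,0],[0,0,0.535],0.1],[[0.449,-0.706,0],[0,0,0.535],0.1],[[0.449,-0.706,0],[0,0,0.535],0.1],[[0.449,-0.706,0],[0,0,0.535],0.1]]'; python3 seg.py w4 0.014
```

```text
time: 14.0
tool_pos: [0.4298, 0.3493, 0.1721]
tool_rot: [1.0, -0.007, -0.001, 0.001]
ft_force: [1.3, 1.2, 0.6]
width: 0.0412
grasp_force: 0.0
time: 15.33
tool_pos: [0.6554, -0.0031, 0.1717]
tool_rot: [0.674, 0.739, 0.0, 0.0]
ft_force: [0.7, -0.1, 0.7]
width: 0.0502
grasp_force: 0.0
15.3333 [ 0.6554 -0.0031  0.1717] [0.6736 0.7391 0.     0.0001]
wrist red c=(0.7900,0.0311) yaw=72.4deg L=148 W=68 px [459.8189 162.2192] z [0.0344 0.0445 0.0516]
wrist red c=(0.8087,0.0277) yaw=40.8deg L=51 W=32 px [478.8027 171.6237] z [0.0589 0.0619 0.0648]
wrist red c=(0.8198,0.0250) yaw=42.6deg L=20 W=16 px [492.2523 178.3945] z [0.0666 0.0677 0.0763]
wrist green c=(0.6571,-0.0029) yaw=-85.0deg L=94 W=13 px [323.4258 188.4758] z [0.0125 0.014  0.0145]
```

```bash
python3 -m inch '[[[0.003,0,-0.08],[0,0,0],0.1],[[0.003,0,-0.16],[0,0,0],0.1],[[0.003,0,-0.24],[0,0,0],0.1],[[0.003,0,-0.284],[0,0,0],0.1],[[0.003,0,-0.284],[0,0,0],0.1],[[0.003,0,-0.284],[0,0,0],-1],[[0.003,0,-0.284],[0,0,0],-1],[[0.003,0,-0.284],[0,0,0],-1],[[0.003,0,-0.284],[0,0,0],-1],[[0.003,0,-0.284],[0,0,0],-1],[[0.003,0,-0.284],[0,0,0],-1],[[0.003,0,-0.284],[0,0,0],-1],[[0.003,0,-0.284],[0,0,0],-1],[[0.003,0,-0.284],[0,0,0],-1]]' 25; python3 -m inch '[[[0,0,0.08],[0,0,0],-1],[[0,0,0.16],[0,0,0],-1],[[0,0,0.24],[0,0,0],-1],[[0,0,0.26],[0,0,0],-1],[[0,0,0.26],[0,0,0],-1],[[0,0,0.26],[0,0,0],-1]]'
```

```text
time: 16.55
tool_pos: [0.6569, -0.0031, 0.0298]
tool_rot: [0.672, 0.74, 0.0, 0.0]
ft_force: [-0.8, 0.3, 1.4]
width: 0.0136
grasp_force: 25.0
time: 17.05
tool_pos: [0.6568, -0.0031, 0.1593]
tool_rot: [0.672, 0.74, 0.0, 0.0]
ft_force: [-0.9, 0.7, -1.1]
width: 0.0134
grasp_force: 25.0
```

```bash
python3 -m inch '[[[-0.451,0.426,0],[0,0,-0.531],-1],[[-0.451,0.426,0],[0,0,-0.531],-1],[[-0.451,0.426,0],[0,0,-0.531],-1],[[-0.451,0.426,0],[0,0,-0.531],-1],[[-0.451,0.426,0],[0,0,-0.531],-1],[[-0.451,0.426,0],[0,0,-0.531],-1],[[-0.451,0.426,0],[0,0,-0.531],-1],[[-0.451,0.426,0],[0,0,-0.531],-1],[[-0.451,0.426,0],[0,0,-0.531],-1],[[-0.451,0.426,0],[0,0,-0.531],-1],[[-0.451,0.426,0],[0,0,-0.531],-1],[[-0.451,0.426,0],[0,0,-0.531],-1],[[-0.451,0.426,0],[0,0,-0.531],-1],[[-0.451,0.426,0],[0,0,-0.531],-1],[[-0.451,0.426,0],[0,0,-0.531],-1],[[-0.451,0.426,0],[0,0,-0.531],-1]]'; python3 -m inch '[[[0,0,-0.08],[0,0,0],-1],[[0,0,-0.15],[0,0,0],-1],[[0,0,-0.19],[0,0,0],-1],[[0,0,-0.196],[0,0,0],-1],[[0,0,-0.196],[0,0,0],-1],[[0,0,-0.196],[0,0,0],-1]]'
```

```text
time: 18.38
tool_pos: [0.4299, 0.2095, 0.1573]
tool_rot: [1.0, 0.0, -0.002, 0.0]
ft_force: [-0.1, -0.2, 0.6]
width: 0.0138
grasp_force: 25.0
time: 18.88
tool_pos: [0.4308, 0.2097, 0.061]
tool_rot: [1.0, -0.0, -0.001, 0.0]
ft_force: [0.3, -0.0, -0.1]
width: 0.0137
grasp_force: 25.0
```

```bash
python3 -m inch '[[[0,0,0],[0,0,0],-0.2],[[0,0,0],[0,0,0],-0.2],[[0,0,0],[0,0,0],-0.2],[[0,0,0],[0,0,0],-0.2],[[0,0,0.06],[0,0,0],-0.2],[[0,0,0.14],[0,0,0],-0.2],[[0,0,0.22],[0,0,0],-0.2],[[0,0.06,0.3],[0,0,0],-0.2],[[0,0.14,0.36],[0,0,0],-0.2],[[0,0.14,0.44],[0,0,0],-0.2],[[0,0.14,0.5],[0,0,0],-0.2],[[0,0.14,0.5],[0,0,0],-0.2],[[0,0.14,0.5],[0,0,0],-0.2]]'; python3 seg.py w5 0.044; python3 - <<'E'
from h import *
np.set_printoptions(precision=4,suppress=True)
for l in ('lever_knob','manifold','pan'):
    for d in viewer.pinpoint('wrist',l)[:1]:
        E=ext('wrist'); print(l,d,atz(E,d['at'],{'lever_knob':.156,'manifold':.078,'pan':.03}[l]))
E
```

```text
time: 19.97
tool_pos: [0.4326, 0.2806, 0.3148]
tool_rot: [1.0, -0.0, 0.003, -0.001]
ft_force: [-0.5, 0.4, -0.8]
width: 0.0368
grasp_force: 0.0
19.9667 [0.4326 0.2806 0.3148] [ 1.     -0.0004  0.0031 -0.0011]
wrist red c=(0.6239,0.2791) yaw=89.9deg L=35 W=20 px [325.8041   8.2347] z [0.0955 0.1636 0.1674]
wrist red c=(0.4302,0.3492) yaw=-0.7deg L=94 W=14 px [273.146  171.1446] z [0.0357 0.044  0.0447]
wrist red c=(0.2509,0.6753) yaw=61.3deg L=192 W=80 px [ 59.8683 284.5511] z [0.028  0.0501 0.0825]
wrist red c=(0.1284,0.6554) yaw=-87.4deg L=61 W=42 px [ 87.8336 357.3796] z [0.0135 0.0322 0.0336]
wrist yellow c=(0.5606,0.1847) yaw=89.9deg L=51 W=1 px [403.   67.5] z [0.0614 0.0618 0.0623]
wrist yellow c=(0.4340,0.2800) yaw=-0.1deg L=101 W=11 px [324.7299 169.6786] z [0.0424 0.0441 0.0446]
wrist yellow c=(0.2707,0.2934) yaw=14.2deg L=89 W=12 px [315.5297 278.6022] z [0.0069 0.0141 0.0147]
wrist green c=(0.4309,0.2112) yaw=-0.1deg L=92 W=13 px [376.6294 170.7279] z [0.0426 0.044  0.0445]
pan {'at': [320.5, 158.5], 'confidence': 0.97} [0.4429 0.2837 0.03  ]
```

View pics/w5.png

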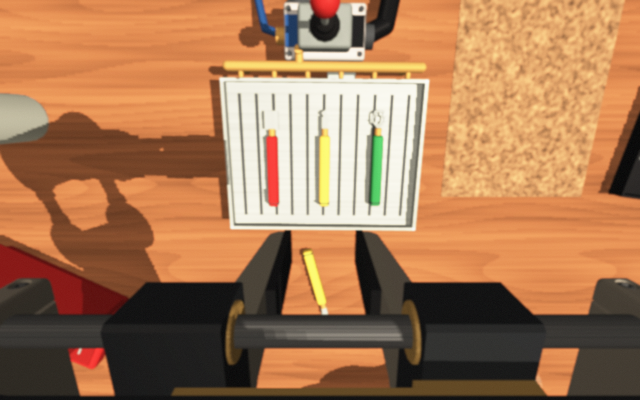

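The picture shows red (272,170), yellow (325,170) and green (377,170) flat and parallel in the pan. The knob is at (325,5). Next is the lever, blue side first, pushing with the closed fingers from -y.

```bash
python3 -m inch '[[[0.08,-0.06,0],[0,0,0],-1],[[0.16,-0.131,0],[0,0,0],-1],[[0.24,-0.131,-0.02],[0,0,0],-1],[[0.327,-0.131,-0.04],[0,0,0],-1],[[0.327,-0.131,-0.1],[0,0,0],-1],[[0.327,-0.131,-0.18],[0,0,0],-1],[[0.327,-0.131,-0.26],[0,0,0],-1],[[0.327,-0.131,-0.3],[0,0,0],-1],[[0.327,-0.131,-0.3],[0,0,0],-1],[[0.327,-0.131,-0.3],[0,0,0],-1],[[0.327,-0.131,-0.3],[0,0,0],-1]]'; python3 -m inch '[[[0,0.03,0],[0,0,0],-1],[[0,0.06,0],[0,0,0],-1],[[0,0.08,0],[0,0,0],-1],[[0,0.09,0],[0,0,0],-1],[[0,0.1,0],[0,0,0],-1],[[0,0.1,0],[0,0,0],-1],[[0,0.1,0],[0,0,0],-1]]'
```

```text
time: 21.08
tool_pos: [0.5957, 0.2144, 0.1632]
tool_rot: [1.0, -0.001, 0.001, -0.0]
ft_force: [-0.2, 0.9, 1.2]
width: 0.0001
grasp_force: 0.0
time: 21.67
tool_pos: [0.5951, 0.2645, 0.1619]
tool_rot: [1.0, -0.001, 0.0, 0.0]
ft_force: [1.1, -2.1, 1.7]
width: 0.0005
grasp_force: 1.1
```

```bash
python3 -m inch '[[[0,0.01,0],[0,0,0],-1],[[0,0.02,0],[0,0,0],-1],[[0,0.03,0],[0,0,0],-1],[[0,0.04,0],[0,0,0],-1],[[0,0.04,0],[0,0,0],-1],[[0,0.04,0],[0,0,0],-1],[[0,0.04,0],[0,0,0],-1]]'; python3 - <<'E'
from h import *
np.set_printoptions(precision=4,suppress=True)
print(sensors.get_state()['ft_force'])
for c in('side','top','wrist'):
    im,dp,E=cap(c,c+'L'); a=[d for d in viewer.pinpoint(c,'lever_knob')][:2]
    for d in a: print(c,d,atz(E,d['at'],.15))
im=cv2.imread('pics/sideL.png')[100:220,220:360]; cv2.imwrite('pics/sideLc.png',cv2.resize(im,None,fx=4,fy=4))
E
```

```text
time: 22.25
tool_pos: [0.5949, 0.2831, 0.1603]
tool_rot: [1.0, -0.001, -0.001, 0.001]
ft_force: [2.9, -5.8, -1.9]
width: 0.0003
grasp_force: 3.1
[ 2.867  -5.8484 -1.9462]
top {'at': [309.2, 121.0], 'confidence': 0.18} [0.733  0.0165 0.15  ]
wrist {'at': [272.1, 248.6], 'confidence': 0.82} [0.6009 0.3115 0.15  ]
```

View pics/sideLc.png

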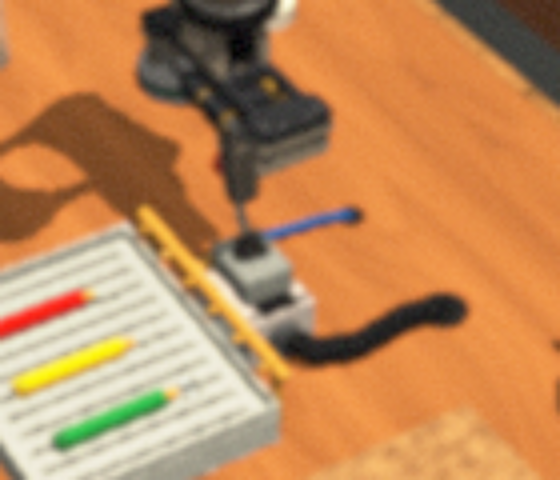

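The side crop shows the closed fingers behind the lever and the rod leaning toward the blue hose, with the tools undisturbed. The wrist view puts the knob about 32 mm over, or 0.41 rad. I push 3 mm more and hold.

```bash
H='[0,0.006,0],[0,0,0],-1'; python3 -m inch '[[[0,0.006,0],[0,0,0],-1],[[0,0.006,0],[0,0,0],-1],[[0,0.006,0],[0,0,0],-1],[[0,0.006,0],[0,0,0],-1],[[0,0.006,0],[0,0,0],-1],[[0,0.006,0],[0,0,0],-1],[[0,0.006,0],[0,0,0],-1],[[0,0.006,0],[0,0,0],-1],[[0,0.006,0],[0,0,0],-1],[[0,0.006,0],[0,0,0],-1],[[0,0.006,0],[0,0,0],-1],[[0,0.006,0],[0,0,0],-1],[[0,0.006,0],[0,0,0],-1],[[0,0.006,0],[0,0,0],-1],[[0,0.006,0],[0,0,0],-1],[[0,0.006,0],[0,0,0],-1],[[0,0.006,0],[0,0,0],-1],[[0,0.006,0],[0,0,0],-1]]'; python3 -m inch '[[[0,0,0],[0,0,0],-1],[[0,0,0],[0,0,0],-1],[[0,0,0],[0,0,0],-1],[[0,0,0],[0,0,0],-1],[[0,0,0],[0,0,0],-1],[[0,0,0],[0,0,0],-1],[[0,0,0],[0,0,0],-1],[[0,0,0],[0,0,0],-1],[[0,0,0],[0,0,0],-1],[[0,0,0],[0,0,0],-1],[[0,0,0],[0,0,0],-1],[[0,0,0],[0,0,0],-1],[[0,0,0],[0,0,0],-1],[[0,0,0],[0,0,0],-1],[[0,0,0],[0,0,0],-1],[[0,0,0],[0,0,0],-1],[[0,0,0],[0,0,0],-1],[[0,0,0],[0,0,0],-1],[[0,0,0],[0,0,0],-1]]'; python3 - <<'E'
from h import *
im,dp,E=cap('wrist','wL2')
for d in viewer.pinpoint('wrist','lever_knob')[:1]: print(d,atz(E,d['at'],.15))
E
```

```text
time: 24.05
tool_pos: [0.5948, 0.2855, 0.1598]
tool_rot: [1.0, -0.001, -0.001, 0.002]
ft_force: [2.6, -7.1, -3.5]
width: 0.0004
grasp_force: 3.6
time: 25.63
tool_pos: [0.5948, 0.2856, 0.1598]
tool_rot: [1.0, -0.001, -0.001, 0.002]
ft_force: [2.5, -7.0, -3.3]
width: 0.0002
grasp_force: 3.6
{'at': [274.4, 249.6], 'confidence': 0.89} [0.60045141 0.31273402 0.15      ]
```

```bash
python3 -m inch '[[[0,-0.05,0],[0,0,0],-1],[[0,-0.1,0],[0,0,0],-1],[[0,-0.16,0],[0,0,0],-1],[[0,-0.16,0],[0,0,0],-1],[[0,-0.16,0],[0,0,0],-1],[[0,-0.16,0],[0,0,0],-1],[[0,-0.16,0],[0,0,0],-1],[[0,-0.16,0],[0,0,0],-1],[[0,-0.16,0],[0,0,0],-1],[[0,-0.16,0],[0,0,0],-1]]'; python3 -m inch '[[[0,0,0.08],[0,0,0],-1],[[0,0,0.16],[0,0,0],-1],[[0,0,0.24],[0,0,0],-1],[[0,0.08,0.24],[0,0,0],-1],[[0,0.16,0.24],[0,0,0],-1],[[0,0.24,0.24],[0,0,0],-1],[[0,0.28,0.24],[0,0,0],-1],[[0,0.28,0.24],[0,0,0],-1],[[0,0.28,0.24],[0,0,0],-1]]'; python3 - <<'E'
from seg import *
np.set_printoptions(precision=4,suppress=True)
tools('side',.044,'side5',)
for c in('top',):
    tools(c,.044,'top5')
E
```

```text
time: 26.57
tool_pos: [0.5948, 0.2081, 0.1615]
tool_rot: [1.0, -0.0, -0.0, -0.0]
ft_force: [0.0, -0.3, 0.0]
width: 0.0003
grasp_force: 0.0
time: 27.32
tool_pos: [0.5944, 0.3483, 0.2812]
tool_rot: [1.0, 0.0, -0.0, 0.0]
ft_force: [-0.2, -0.0, 0.2]
width: 0.0006
grasp_force: 0.0
side red c=(0.2459,0.7588) yaw=60.7deg L=415 W=151 px [128.1064 144.1183] z [0.0205 0.0337 0.1443]
side red c=(0.4295,0.3391) yaw=-0.3deg L=92 W=20 px [227.8862 179.9675] z [0.0332 0.0405 0.0447]
side red c=(0.7888,-0.2472) yaw=42.0deg L=140 W=23 px [435.5156 251.609 ] z [0.0037 0.0191 0.021 ]
side yellow c=(0.4323,0.2719) yaw=-1.0deg L=92 W=17 px [237.9545 191.6364] z [0.0365 0.042  0.0443]
side yellow c=(0.2493,0.2585) yaw=14.7deg L=92 W=18 px [185.2868 217.2791] z [0.0061 0.0122 0.0146]
side green c=(0.4299,0.2000) yaw=-0.3deg L=93 W=17 px [248.0339 205.5593] z [0.0336 0.0406 0.0444]
top red c=(0.7951,-0.2220) yaw=42.9deg L=132 W=25 px [403.3573 112.2963] z [0.0067 0.0179 0.0196]
top red c=(0.6226,0.3114) yaw=2.6deg L=26 W=25 px [192.2427 178.9417] z [0.1282 0.1646 0.1679]
top red c=(0.4262,0.3457) yaw=-0.8deg L=94 W=15 px [173.92  258.568] z [0.0364 0.0425 0.0441]
top red c=(0.4207,-0.7564) yaw=89.7deg L=37 W=21 px [632.1407 258.2444] z [0.015  0.0333 0.0352]
top red c=(0.3341,-0.7547) yaw=-7.6deg L=22 W=14 px [636.35 295.15] z [0.0133 0.0319 0.0351]
top red c=(0.2147,0.6807) yaw=7.2deg L=223 W=117 px [ 23.0536 356.2515] z [0.0298 0.0325 0.1474]
top yellow c=(0.4653,-0.7616) yaw=-84.0deg L=39 W=13 px [631.6    239.9333] z [0.0324 0.0346 0.0355]
top yellow c=(0.4270,0.2770) yaw=-0.9deg L=91 W=13 px [202.3897 258.3146] z [0.0397 0.0427 0.0445]
top yellow c=(0.2537,0.2842) yaw=14.1deg L=91 W=13 px [196.2468 332.5584] z [0.0104 0.0125 0.0138]
top green c=(0.4267,0.2067) yaw=1.7deg L=91 W=12 px [231.5349 258.1395] z [0.0374 0.0427 0.0442]
```

```bash
python3 -m inch '[[[0,0,-0.08],[0,0,0],-1],[[0,0,-0.16],[0,0,0],-1],[[0,0,-0.242],[0,0,0],-1],[[0,0,-0.242],[0,0,0],-1],[[0,-0.03,-0.242],[0,0,0],-1],[[0,-0.06,-0.242],[0,0,0],-1],[[0,-0.08,-0.242],[0,0,0],-1],[[0,-0.1,-0.242],[0,0,0],-1],[[0,-0.12,-0.242],[0,0,0],-1],[[0,-0.14,-0.242],[0,0,0],-1],[[0,-0.154,-0.242],[0,0,0],-1],[[0,-0.154,-0.242],[0,0,0],-1],[[0,-0.154,-0.242],[0,0,0],-1]]'
```

```text
time: 28.5
tool_pos: [0.5954, 0.2712, 0.1612]
tool_rot: [1.0, -0.001, 0.001, -0.002]
ft_force: [1.5, 7.6, -1.8]
width: 0.0004
grasp_force: 3.7
```

```bash
python3 - <<'E'
from h import *
im,dp,E=cap('wrist','wL3')
for d in viewer.pinpoint('wrist','lever_knob')[:1]: print(d,atz(E,d['at'],.15))
E
```

```text
{'at': [370.3, 248.5], 'confidence': 0.85} [0.60100359 0.24715822 0.15      ]
```

```bash
python3 -m inch '[[[0,0,0],[0,0,0],-1],[[0,0,0],[0,0,0],-1],[[0,0,0],[0,0,0],-1],[[0,0,0],[0,0,0],-1],[[0,0,0],[0,0,0],-1],[[0,0,0],[0,0,0],-1],[[0,0,0],[0,0,0],-1],[[0,0,0],[0,0,0],-1],[[0,0,0],[0,0,0],-1],[[0,0,0],[0,0,0],-1],[[0,0,0],[0,0,0],-1],[[0,0,0],[0,0,0],-1],[[0,0,0],[0,0,0],-1],[[0,0,0],[0,0,0],-1],[[0,0,0],[0,0,0],-1],[[0,0,0],[0,0,0],-1],[[0,0,0],[0,0,0],-1],[[0,0,0],[0,0,0],-1],[[0,0,0],[0,0,0],-1]]';  python3 -m inch '[[[0,0,0],[0,0,0],-1],[[0,0,0],[0,0,0],-1],[[0,0,0],[0,0,0],-1],[[0,0,0],[0,0,0],-1],[[0,0,0],[0,0,0],-1],[[0,0,0],[0,0,0],-1],[[0,0,0],[0,0,0],-1],[[0,0,0],[0,0,0],-1],[[0,0,0],[0,0,0],-1],[[0,0,0],[0,0,0],-1],[[0,0,0],[0,0,0],-1],[[0,0,0],[0,0,0],-1],[[0,0,0],[0,0,0],-1],[[0,0,0],[0,0,0],-1],[[0,0,0],[0,0,0],-1],[[0,0,0],[0,0,0],-1],[[0,0,0],[0,0,0],-1],[[0,0,0],[0,0,0],-1],[[0,0,0],[0,0,0],-1]]'
python3 -m inch '[[[0,0.05,0],[0,0,0],-1],[[0,0.1,0],[0,0,0],-1],[[0,0.16,0],[0,0,0],-1],[[0,0.16,0],[0,0,0],-1],[[0,0.16,0],[0,0,0],-1],[[0,0.16,0],[0,0,0],-1],[[0,0.16,0],[0,0,0],-1],[[0,0.16,0],[0,0,0],-1],[[0,0.16,0],[0,0,0],-1],[[0,0.16,0],[0,0,0],-1]]'; python3 -m inch '[[[0,0.16,0.08],[0,0,0],-1],[[0,0.1,0.16],[0,0,0],-1],[[-0.05,0.05,0.2],[0,0,0],-1],[[-0.13,0,0.2],[0,0,0],-0.3],[[-0.21,-0.06,0.2],[0,0,0],-0.3],[[-0.29,-0.14,0.2],[0,0,0],-0.3],[[-0.33,-0.144,0.2],[0,0,0],-0.3],[[-0.33,-0.144,0.2],[0,0,0],-0.3],[[-0.33,-0.144,0.2],[0,0,0],-0.3],[[-0.33,-0.144,0.2],[0,0,0],-0.3]]'; python3 seg.py w6 0.044
```

```text
time: 30.18
tool_pos: [0.5953, 0.2717, 0.1613]
tool_rot: [1.0, -0.001, 0.001, -0.002]
ft_force: [1.8, 6.8, -1.5]
width: 0.0001
grasp_force: 3.6
time: 31.77
tool_pos: [0.5953, 0.2717, 0.1613]
tool_rot: [1.0, -0.001, 0.001, -0.002]
ft_force: [1.5, 6.5, -2.2]
width: 0.0005
grasp_force: 3.6
time: 32.6
tool_pos: [0.5951, 0.3496, 0.1607]
tool_rot: [1.0, -0.001, -0.0, 0.0]
ft_force: [0.9, -0.0, -0.2]
width: 0.0003
grasp_force: 0.0
time: 33.43
tool_pos: [0.4302, 0.2783, 0.2612]
tool_rot: [1.0, -0.001, 0.001, -0.0]
ft_force: [0.5, -1.2, 0.1]
width: 0.0325
grasp_force: 0.0
33.4333 [0.4302 0.2783 0.2612] [ 1.     -0.0011  0.0009 -0.0003]
wrist red c=(0.4308,0.3494) yaw=-0.7deg L=94 W=14 px [263.364  176.0941] z [0.0412 0.044  0.0445]
wrist red c=(0.2942,0.6851) yaw=-15.6deg L=26 W=21 px [  5.9844 280.1667] z [0.0057 0.0298 0.3299]
wrist red c=(0.2596,0.6039) yaw=89.9deg L=55 W=29 px [ 72.1548 308.279 ] z [0.005  0.0288 0.0428]
wrist red c=(0.1682,0.6258) yaw=-28.7deg L=67 W=30 px [ 79.3449 361.1696] z [0.0019 0.0268 0.0326]
wrist yellow c=(0.4307,0.2804) yaw=-0.1deg L=94 W=11 px [322.3958 175.4902] z [0.0431 0.0441 0.0445]
wrist yellow c=(0.2795,0.2949) yaw=14.2deg L=76 W=12 px [311.3899 291.3208] z [0.0116 0.014  0.0146]
wrist green c=(0.4312,0.2116) yaw=0.0deg L=93 W=14 px [381.5766 175.2139] z [0.0431 0.0439 0.0443]
```

```bash
python3 -m inch '[[[0,-0.08,0.05],[0,0,0],-0.3],[[0,-0.98,0.14],[0,0,0],-0.3],[[0,-0.98,0.14],[0,0,0],-0.3],[[0,-0.98,0.14],[0,0,0],-0.3],[[0,-0.98,0.14],[0,0,0],-0.3],[[0,-0.98,0.14],[0,0,0],-0.3],[[0,-0.98,0.14],[0,0,0],-0.3],[[0,-0.98,0.14],[0,0,0],-0.3],[[0,-0.98,0.14],[0,0,0],-0.3],[[0,-0.98,0.14],[0,0,0],-0.3],[[0,-0.98,0.14],[0,0,0],-0.3],[[0,-0.98,0.14],[0,0,0],-0.3],[[0,-0.98,0.14],[0,0,0],-0.3],[[0,-0.98,0.14],[0,0,0],-0.3],[[0,-0.98,0.14],[0,0,0],-0.3],[[0,-0.98,0.14],[0,0,0],-0.3]]'; python3 -m inch '[[[0,-0.06,0],[0,0,0],-0.3],[[0,-0.12,0],[0,0,0],-0.3],[[0,-0.14,0],[0,0,0],-0.3],[[0,-0.14,0],[0,0,0],-0.3],[[0,-0.14,0],[0,0,0],-0.3],[[0,-0.14,0],[0,0,0],-0.3]]'; python3 - <<'E'
from h import *
np.set_printoptions(precision=4,suppress=True)
def tri(A,B):
    (d1,c1),(d2,c2)=A,B; x=np.linalg.lstsq(np.array([d1,-d2]).T,c2-c1,rcond=None)[0]
    return (c1+x[0]*d1+c2+x[1]*d2)/2
im,dp,E=cap('wrist','w7'); np.savez('w7.npz',im=im,dp=dp,K=E[0],M=E[1],c=E[2]); print(E[2])
for l in ('notch1','tray'):
    for d in viewer.pinpoint('wrist',l): print(l,d,atz(E,d['at'],.025),bydepth(E,d['at'],dp))
v,u=np.mgrid[0:400,0:640]; K,M,c=E
P=np.stack([(u-K[0,2])/K[0,0]*dp,(v-K[1,2])/K[1,1]*dp,dp],-1)@M.T+c
reg=(dp>0)&(abs(P[...,0]-.465)<.16)&(abs(P[...,1]+.287)<.18)
m=reg&(P[...,2]>.0135)&(P[...,2]<.035)
m=cv2.morphologyEx(m.astype(np.uint8),cv2.MORPH_OPEN,np.ones((2,2)))
n,lab,st,ce=cv2.connectedComponentsWithStats(m)
for i in range(1,n):
    if st[i,4]>80: 
        Q=P[lab==i]; print(st[i,4],cv2.minAreaRect((Q[:,:2]*1000).astype(np.float32)),np.percentile(Q[:,2],[5,50,95]))
E
```

```text
time: 34.82
tool_pos: [0.4305, -0.2108, 0.3306]
tool_rot: [1.0, -0.0, 0.0, -0.0]
ft_force: [0.5, 1.0, 0.2]
width: 0.0324
grasp_force: 0.0
time: 35.32
tool_pos: [0.4302, -0.2801, 0.3307]
tool_rot: [1.0, -0.0, 0.0, -0.0]
ft_force: [0.0, 0.3, -0.2]
width: 0.0323
grasp_force: 0.0
[ 0.5082 -0.279   0.4759]
notch1 {'at': [262.6, 132.8], 'confidence': 0.95} [ 0.4757 -0.194   0.025 ] [ 0.4742 -0.1901  0.0044]
notch1 {'at': [386.9, 145.4], 'confidence': 0.75} [ 0.4582 -0.3687  0.025 ] [ 0.4559 -0.3729  0.0042]
notch1 {'at': [294.1, 135.4], 'confidence': 0.74} [ 0.4721 -0.2379  0.025 ] [ 0.4705 -0.2361  0.0045]
notch1 {'at': [327.7, 139.5], 'confidence': 0.63} [ 0.4664 -0.285   0.025 ] [ 0.4645 -0.2853  0.0043]
notch1 {'at': [355.9, 144.9], 'confidence': 0.59} [ 0.4589 -0.3249  0.025 ] [ 0.4567 -0.327   0.0047]
tray {'at': [323.8, 136.3], 'confidence': 0.95} [ 0.4709 -0.2796  0.025 ] [ 0.4691 -0.2796  0.0042]
5803 ((462.94232177734375, -287.5656433105469), (270.41015625, 199.1883087158203), 82.16250610351562) [0.0016 0.0209 0.0281]
```

View pics/w7.png

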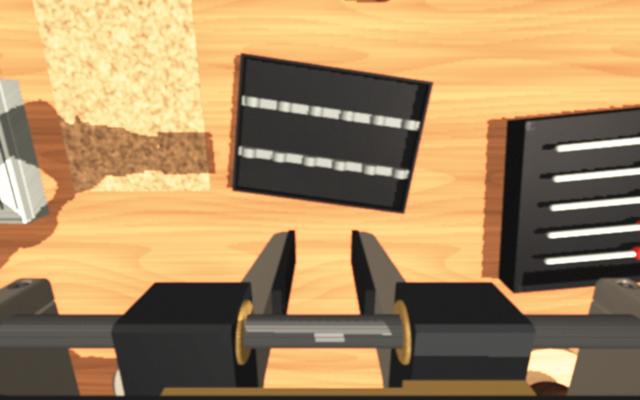

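The wrist view shows the tray at (333,133), yawed about -8°, with its two grey rails. The dark slotted rack at right (590,200) is clutter. I'll fit the tray from the rails and the outline.

```bash
python3 - <<'E'
from h import *
np.set_printoptions(precision=4,suppress=True)
f=np.load('w7.npz'); im=f['im']; E=(f['K'],f['M'],f['c'])
g=cv2.cvtColor(im,cv2.COLOR_RGB2HSV); crop=np.zeros(im.shape[:2],np.uint8); crop[40:225,215:445]=255
dark=cv2.inRange(g,(0,0,0),(180,255,80))&crop
dark=cv2.morphologyEx(dark,cv2.MORPH_CLOSE,np.ones((15,15)))&crop; dark=cv2.morphologyEx(dark,cv2.MORPH_OPEN,np.ones((9,9)))
cs=max(cv2.findContours(dark,0,2)[0],key=cv2.contourArea)
P=np.array([atz(E,p[0],.022)[:2] for p in cs],np.float32)*1000; print('outline',cv2.minAreaRect(P))
rail=cv2.inRange(g,(0,0,95),(180,90,255))&cv2.erode(dark,np.ones((9,9)))
px=np.argwhere(rail>0)[:,::-1]; Q=np.array([atz(E,p,.026)[:2] for p in px])
# split by outline axes
a=np.deg2rad(-7.9); ex=np.array([np.cos(a),np.sin(a)]); ey=np.array([-ex[1],ex[0]]); c0=np.array([.4645,-.2855])
X=(Q-c0)@ex; Y=(Q-c0)@ey
for s in(1,-1):
    k=(X*s>0.015)&(X*s<.055); p=np.polyfit(Y[k],X[k],1); print('rail',s,k.sum(),p, np.median(X[k]),np.percentile(Y[k],[1,99]))
    h,b=np.histogram(Y[k],bins=np.arange(-.125,.13,.005)); print(h)
E
```

```text
outline ((467.96484375, -284.36614990234375), (256.7322692871094, 185.75820922851562), 82.00558471679688)
rail 1 1881 [0.0013 0.0381] 0.03812036148338695 [-0.1161  0.1206]
[ 0 27 40 38 36 33 39 40 41 40 40 40 39 33 37 41 40 41 38 39 42 38 35 40
 39 40 38 41 38 41 36 34 40 41 39 40 39 41 41 38 37 40 41 38 40 40 40 41
 39 22]
rail -1 1741 [ 0.0016 -0.0311] -0.031116617148898434 [-0.1158  0.12  ]
[ 0 25 37 36 31 33 35 37 35 37 37 38 36 29 34 38 35 39 34 37 37 39 32 36
 36 38 36 35 35 38 36 33 38 36 38 35 35 39 38 36 34 37 38 36 38 39 38 39
 35 18]
```

```bash
python3 -m inch '[[[0,1,-0.2],[0,0,0],-0.2],[[0,1,-0.2],[0,0,0],-0.2],[[0,1,-0.2],[0,0,0],-0.2],[[0,1,-0.2],[0,0,0],-0.2],[[0,1,-0.2],[0,0,0],-0.2],[[0,1,-0.2],[0,0,0],-0.2],[[0,1,-0.2],[0,0,0],-0.2],[[0,1,-0.2],[0,0,0],-0.2],[[0,1,-0.2],[0,0,0],-0.2],[[0,1,-0.2],[0,0,0],-0.2],[[0,1,-0.2],[0,0,0],-0.2],[[0,1,-0.2],[0,0,0],-0.2],[[0,1,-0.2],[0,0,0],-0.2],[[0,1,-0.2],[0,0,0],-0.2]]'; python3 -m inch '[[[0.001,0.08,0],[0,0,0],-0.2],[[0.001,0.16,0],[0,0,0],-0.2],[[0.001,0.24,0],[0,0,0],-0.2],[[0.001,0.259,0],[0,0,0],-0.2],[[0.001,0.259,0],[0,0,0],-0.2],[[0.001,0.259,0],[0,0,0],-0.2],[[0.001,0.259,0],[0,0,0],-0.2]]'; python3 seg.py w8 0.044 | grep -v z.*0.0[01]
```

```text
time: 36.63
tool_pos: [0.4285, 0.2208, 0.2299]
tool_rot: [1.0, 0.002, -0.001, 0.0]
ft_force: [-0.1, 0.8, 0.8]
width: 0.0365
grasp_force: 0.0
time: 37.22
tool_pos: [0.4309, 0.346, 0.2308]
tool_rot: [1.0, -0.002, 0.0, 0.0]
ft_force: [-0.6, -1.5, 0.4]
width: 0.0363
grasp_force: 0.0
37.2167 [0.4309 0.346  0.2308] [ 1.     -0.0017  0.0001  0.0004]
wrist red c=(0.4301,0.3498) yaw=-0.6deg L=95 W=12 px [320.4294 182.0596] z [0.0416 0.044  0.0445]
wrist red c=(0.1803,0.6456) yaw=0.1deg L=77 W=47 px [ 92.259  372.5874] z [0.0316 0.0863 0.1147]
wrist yellow c=(0.5612,0.1700) yaw=89.8deg L=30 W=1 px [506.5  51.5] z [0.0614 0.0617 0.0623]
wrist yellow c=(0.4305,0.2808) yaw=-0.6deg L=94 W=11 px [384.9812 181.4894] z [0.0431 0.044  0.0445]
wrist green c=(0.4314,0.2131) yaw=-0.1deg L=94 W=16 px [448.0844 180.5629] z [0.0408 0.0438 0.0443]
```

```bash
python3 -m inch '[[[0,0.007,-0.08],[0,0,0],-0.2],[[0,0.007,-0.16],[0,0,0],-0.2],[[0,0.007,-0.24],[0,0,0],-0.2],[[0,0.007,-0.31],[0,0,0],-0.2],[[0,0.007,-0.343],[0,0,0],-0.2],[[0,0.007,-0.343],[0,0,0],-0.2],[[0,0.007,-0.343],[0,0,0],-1],[[0,0.007,-0.343],[0,0,0],-1],[[0,0.007,-0.343],[0,0,0],-1],[[0,0.007,-0.343],[0,0,0],-1],[[0,0.007,-0.343],[0,0,0],-1],[[0,0.007,-0.343],[0,0,0],-1],[[0,0.007,-0.343],[0,0,0],-1]]' 35; python3 -m inch '[[[0,0,0.08],[0,0,0],-1],[[0,0,0.16],[0,0,0],-1],[[0,0,0.18],[0,0,0],-1],[[0,0,0.18],[0,0,0],-1],[[0,0,0.18],[0,0,0],-1]]'
```

```text
time: 38.35
tool_pos: [0.4308, 0.3512, 0.0595]
tool_rot: [1.0, -0.001, 0.0, 0.0]
ft_force: [0.6, -2.7, 3.5]
width: 0.0136
grasp_force: 35.0
time: 38.77
tool_pos: [0.4302, 0.3515, 0.1488]
tool_rot: [1.0, -0.001, 0.0, -0.0]
ft_force: [0.2, 0.3, -1.4]
width: 0.0132
grasp_force: 35.0
```

```bash
python3 -m inch '[[[0.1,-1,0],[0,0,-0.044],-1],[[0.1,-1,0],[0,0,-0.044],-1],[[0.1,-1,0],[0,0,-0.044],-1],[[0.1,-1,0],[0,0,-0.044],-1],[[0.1,-1,0],[0,0,-0.044],-1],[[0.1,-1,0],[0,0,-0.044],-1],[[0.1,-1,0],[0,0,-0.044],-1],[[0.1,-1,0],[0,0,-0.044],-1],[[0.1,-1,0],[0,0,-0.044],-1],[[0.1,-1,0],[0,0,-0.044],-1],[[0.1,-1,0],[0,0,-0.044],-1],[[0.1,-1,0],[0,0,-0.044],-1],[[0.1,-1,0],[0,0,-0.044],-1],[[0.1,-1,0],[0,0,-0.044],-1]]'; python3 -m inch '[[[0,-0.05,0],[0,0,0],-1],[[0,-0.096,0],[0,0,0],-1],[[0,-0.096,0],[0,0,0],-1],[[0,-0.096,0],[0,0,0],-1],[[0,-0.096,0],[0,0,0],-1],[[0,-0.096,0],[0,0,0],-1]]'; python3 - <<'E'
from h import *
im,dp,E=cap('wrist','w9')
cv2.imwrite('pics/w9c.png',cv2.resize(im[60:300,180:520,::-1],None,fx=2,fy=2))
E
```

```text
time: 39.93
tool_pos: [0.4789, -0.1498, 0.1466]
tool_rot: [0.997, -0.072, -0.002, -0.001]
ft_force: [-0.5, -0.1, -0.4]
width: 0.0137
grasp_force: 35.0
time: 40.43
tool_pos: [0.48, -0.1947, 0.1482]
tool_rot: [0.998, -0.069, -0.001, -0.001]
ft_force: [0.3, 0.1, -0.8]
width: 0.014
grasp_force: 35.0
```

View pics/w9c.png

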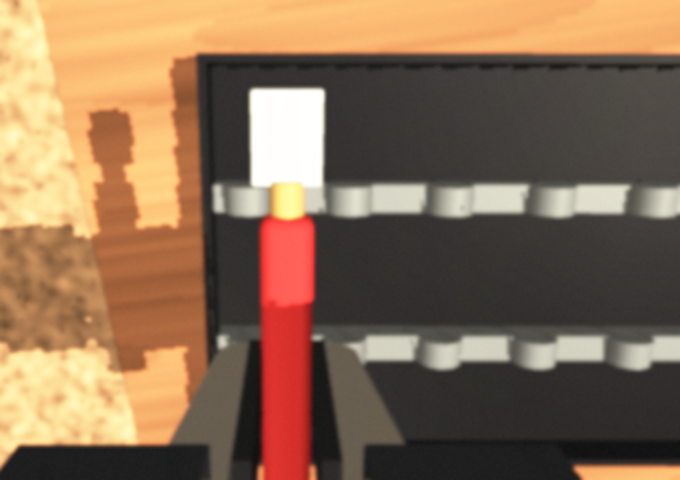

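```bash
python3 - <<'E'
from h import *
np.set_printoptions(precision=4,suppress=True)
E=ext('wrist'); s=sensors.get_state(); print(s['tool_pos'])
P=[atz(E,(180+u/2,60+198/2),.026)[:2] for u in(247,350,449,552,655)]; print(np.array(P))
Q=[atz(E,(180+u/2,60+352/2),.026)[:2] for u in(440,534,630)]; print(np.array(Q))
a=np.deg2rad(-7.95); ex=np.array([np.cos(a),np.sin(a)]); ey=np.array([-ex[1],ex[0]]); c=np.array([.468,-.2838])
print((np.array(P)-c)@ex,(np.array(P)-c)@ey,'expect 110 66 22 -22 -66'); print((np.array(Q)-c)@ex,(np.array(Q)-c)@ey)
print('tool',(np.array(s['tool_pos'][:2])-c)@ex,(np.array(s['tool_pos'][:2])-c)@ey)
for u,v in((285,280),(288,300)): print((atz(E,(180+u/2,60+v/2),.133)[:2]-c)@ey)
E
```

```text
[ 0.4801 -0.195   0.1485]
[[ 0.5188 -0.182 ]
 [ 0.5128 -0.2253]
 [ 0.507  -0.2669]
 [ 0.501  -0.3101]
 [ 0.495  -0.3534]]
[[ 0.4372 -0.2581]
 [ 0.4314 -0.3004]
 [ 0.4254 -0.3435]]
[0.0362 0.0362 0.0363 0.0363 0.0364] [ 0.1079  0.0642  0.0222 -0.0215 -0.0652] expect 110 66 22 -22 -66
[-0.034  -0.034  -0.0339] [ 0.0212 -0.0215 -0.0651]
tool -0.0002612197229394427 0.08967139790199583
0.09142104512221748
0.09061962073867963
```

The crop shows red square over notch 1, with scallops at (247,198) and (350,198) either side. The scallop fit confirms the tray pose within 2 mm. I shift 3 mm right and lower.

```bash
python3 -m inch '[[[0.001,-0.006,0],[0,0,0],-1],[[0.001,-0.006,-0.08],[0,0,0],-1],[[0.001,-0.006,-0.15],[0,0,0],-1],[[0.001,-0.006,-0.18],[0,0,0],-1],[[0.001,-0.006,-0.199],[0,0,0],-1],[[0.001,-0.006,-0.199],[0,0,0],-1],[[0.001,-0.006,-0.199],[0,0,0],-1]]'; python3 -m inch '[[[0,0,0],[0,0,0],-0.3],[[0,0,0],[0,0,0],-0.3],[[0,0,0],[0,0,0],-0.3],[[0,0,0],[0,0,0],-0.3],[[0,0,0.04],[0,0,0],-0.3],[[0,0,0.12],[0,0,0],-0.3],[[0,0,0.2],[0,0,0],-0.3],[[0,0,0.24],[0,0,0],-0.3],[[0,0,0.24],[0,0,0],-0.3]]'; python3 seg.py w10 0.032 | head -4
```

```text
time: 41.07
tool_pos: [0.4814, -0.1997, 0.05]
tool_rot: [0.998, -0.07, 0.0, 0.0]
ft_force: [-0.4, 0.5, -0.1]
width: 0.0137
grasp_force: 35.0
time: 41.82
tool_pos: [0.484, -0.2018, 0.176]
tool_rot: [0.998, -0.07, 0.005, 0.003]
ft_force: [-0.1, -1.0, 0.6]
width: 0.0323
grasp_force: 0.0
41.8167 [ 0.484  -0.2018  0.176 ] [ 0.9975 -0.0698  0.0049  0.003 ]
wrist red c=(0.4810,-0.1991) yaw=-7.7deg L=96 W=16 px [321.4877 196.5639] z [0.0047 0.0319 0.0324]
```

```bash
python3 -m inch '[[[-0.101,0.96,0.1],[0,0,0.044],-0.2],[[-0.101,0.96,0.1],[0,0,0.044],-0.2],[[-0.101,0.96,0.1],[0,0,0.044],-0.2],[[-0.101,0.96,0.1],[0,0,0.044],-0.2],[[-0.101,0.96,0.1],[0,0,0.044],-0.2],[[-0.101,0.96,0.1],[0,0,0.044],-0.2],[[-0.101,0.96,0.1],[0,0,0.044],-0.2],[[-0.101,0.96,0.1],[0,0,0.044],-0.2],[[-0.101,0.96,0.1],[0,0,0.044],-0.2],[[-0.101,0.96,0.1],[0,0,0.044],-0.2],[[-0.101,0.96,0.1],[0,0,0.044],-0.2],[[-0.101,0.96,0.1],[0,0,0.044],-0.2],[[-0.101,0.96,0.1],[0,0,0.044],-0.2],[[-0.101,0.96,0.1],[0,0,0.044],-0.2],[[-0.101,0.96,0.1],[0,0,0.044],-0.2],[[-0.101,0.96,0.1],[0,0,0.044],-0.2]]'; python3 seg.py w11 0.044
```

```text
time: 43.2
tool_pos: [0.4301, 0.2792, 0.2185]
tool_rot: [1.0, -0.002, -0.001, 0.0]
ft_force: [0.2, 0.2, 0.6]
width: 0.0366
grasp_force: 0.0
43.2 [0.4301 0.2792 0.2185] [ 1.     -0.0015 -0.0009  0.0005]
wrist red c=(0.2150,0.5855) yaw=-12.6deg L=26 W=13 px [ 74.1953 355.5938] z [0.0006 0.0126 0.0256]
wrist yellow c=(0.5618,0.1774) yaw=89.8deg L=39 W=1 px [434.   47.5] z [0.0615 0.0619 0.0622]
wrist yellow c=(0.4308,0.2802) yaw=-0.4deg L=94 W=11 px [322.9728 183.5743] z [0.043  0.0441 0.0445]
wrist yellow c=(0.2955,0.2983) yaw=14.2deg L=47 W=12 px [307.7401 299.339 ] z [0.0116 0.0142 0.0148]
wrist green c=(0.4317,0.2118) yaw=0.0deg L=94 W=14 px [389.2794 182.5145] z [0.0424 0.044  0.0446]
```

```bash
python3 -m inch '[[[0,0.001,-0.08],[0,0,0],-0.2],[[0,0.001,-0.16],[0,0,0],-0.2],[[0,0.001,-0.24],[0,0,0],-0.2],[[0,0.001,-0.3],[0,0,0],-0.2],[[0,0.001,-0.318],[0,0,0],-0.2],[[0,0.001,-0.318],[0,0,0],-0.2],[[0,0.001,-0.318],[0,0,0],-1],[[0,0.001,-0.318],[0,0,0],-1],[[0,0.001,-0.318],[0,0,0],-1],[[0,0.001,-0.318],[0,0,0],-1],[[0,0.001,-0.318],[0,0,0],-1],[[0,0.001,-0.318],[0,0,0],-1],[[0,0.001,-0.318],[0,0,0],-1]]' 35; python3 -m inch '[[[0,0,0.08],[0,0,0],-1],[[0,0,0.16],[0,0,0],-1],[[0,0,0.18],[0,0,0],-1],[[0,0,0.18],[0,0,0],-1],[[0,0,0.18],[0,0,0],-1]]'; python3 -m inch '[[[0.089,-1,0],[0,0,-0.044],-1],[[0.089,-1,0],[0,0,-0.044],-1],[[0.089,-1,0],[0,0,-0.044],-1],[[0.089,-1,0],[0,0,-0.044],-1],[[0.089,-1,0],[0,0,-0.044],-1],[[0.089,-1,0],[0,0,-0.044],-1],[[0.089,-1,0],[0,0,-0.044],-1],[[0.089,-1,0],[0,0,-0.044],-1],[[0.089,-1,0],[0,0,-0.044],-1],[[0.089,-1,0],[0,0,-0.044],-1],[[0.089,-1,0],[0,0,-0.044],-1],[[0.089,-1,0],[0,0,-0.044],-1],[[0.089,-1,0],[0,0,-0.044],-1],[[0.089,-1,0],[0,0,-0.044],-1],[[0.089,-1,0],[0,0,-0.044],-1],[[0.089,-1,0],[0,0,-0.044],-1],[[0.089,-1,0],[0,0,-0.044],-1]]'
```

```text
time: 44.33
tool_pos: [0.4317, 0.2812, 0.0622]
tool_rot: [1.0, -0.001, 0.001, -0.0]
ft_force: [-0.2, -1.2, 6.5]
width: 0.0134
grasp_force: 35.0
time: 44.75
tool_pos: [0.4304, 0.2809, 0.1505]
tool_rot: [1.0, -0.001, 0.0, -0.0]
ft_force: [-0.8, 0.3, -0.8]
width: 0.0136
grasp_force: 35.0
time: 46.17
tool_pos: [0.4745, -0.2173, 0.1497]
tool_rot: [0.998, -0.069, -0.001, -0.001]
ft_force: [-0.5, 0.5, -1.0]
width: 0.0132
grasp_force: 35.0
```

```bash
python3 -m inch '[[[0,-0.047,0],[0,0,0],-1],[[0,-0.047,0],[0,0,0],-1],[[0,-0.047,0],[0,0,0],-1],[[0,-0.047,0],[0,0,0],-1]]'; python3 - <<'E'
from seg import *
s=sensors.get_state(); print(s['tool_pos'])
tools('wrist',.134,'w12')
E
```

```text
time: 46.5
tool_pos: [0.4749, -0.2414, 0.1505]
tool_rot: [0.998, -0.069, -0.0, -0.0]
ft_force: [-0.2, 0.3, 0.2]
width: 0.013
grasp_force: 35.0
[ 0.4749 -0.2414  0.1505]
wrist red c=(0.5086,-0.2197) yaw=-8.1deg L=59 W=10 px [276.1157 196.8895] z [0.0227 0.032  0.0325]
wrist yellow c=(0.5135,-0.2402) yaw=-21.1deg L=20 W=4 px [313.5432 185.6173] z [0.1311 0.1316 0.132 ]
wrist yellow c=(0.4689,-0.2391) yaw=-7.9deg L=63 W=12 px [322.4569 259.9023] z [0.1321 0.1325 0.1328]
```

```bash
python3 -m inch '[[[0,0,-0.08],[0,0,0],-1],[[0,0,-0.15],[0,0,0],-1],[[0,0,-0.18],[0,0,0],-1],[[0,0,-0.198],[0,0,0],-1],[[0,0,-0.198],[0,0,0],-1],[[0,0,-0.198],[0,0,0],-1]]'; python3 -m inch '[[[0,0,0],[0,0,0],-0.35],[[0,0,0],[0,0,0],-0.35],[[0,0,0],[0,0,0],-0.35],[[0,0,0],[0,0,0],-0.35],[[0,0,0.04],[0,0,0],-0.35],[[0,0,0.12],[0,0,0],-0.35],[[0,0,0.2],[0,0,0],-0.35],[[0,0,0.24],[0,0,0],-0.35],[[0,0,0.24],[0,0,0],-0.35]]'; python3 seg.py w13 0.032 | head -6
```

```text
time: 47.05
tool_pos: [0.4753, -0.2422, 0.052]
tool_rot: [0.998, -0.07, 0.0, 0.0]
ft_force: [0.1, -0.2, -0.0]
width: 0.0134
grasp_force: 35.0
time: 47.8
tool_pos: [0.4778, -0.245, 0.178]
tool_rot: [0.998, -0.07, 0.005, 0.003]
ft_force: [0.3, -1.2, 0.2]
width: 0.03
grasp_force: 0.0
47.8 [ 0.4778 -0.245   0.178 ] [ 0.9975 -0.0698  0.0047  0.0034]
wrist red c=(0.4834,-0.2004) yaw=-7.7deg L=91 W=17 px [276.1123 191.8692] z [0.0186 0.0319 0.0326]
wrist yellow c=(0.4519,-0.2323) yaw=-8.4deg L=33 W=1 px [314.5 222. ] z [0.0314 0.0319 0.0323]
```

```bash
python3 -m inch '[[[-0.086,0.9,0.1],[0,0,0.044],-0.2],[[-0.086,0.9,0.1],[0,0,0.044],-0.2],[[-0.086,0.9,0.1],[0,0,0.044],-0.2],[[-0.086,0.9,0.1],[0,0,0.044],-0.2],[[-0.086,0.9,0.1],[0,0,0.044],-0.2],[[-0.086,0.9,0.1],[0,0,0.044],-0.2],[[-0.086,0.9,0.1],[0,0,0.044],-0.2],[[-0.086,0.9,0.1],[0,0,0.044],-0.2],[[-0.086,0.9,0.1],[0,0,0.044],-0.2],[[-0.086,0.9,0.1],[0,0,0.044],-0.2],[[-0.086,0.9,0.1],[0,0,0.044],-0.2],[[-0.086,0.9,0.1],[0,0,0.044],-0.2],[[-0.086,0.9,0.1],[0,0,0.044],-0.2],[[-0.086,0.9,0.1],[0,0,0.044],-0.2],[[-0.086,0.9,0.1],[0,0,0.044],-0.2],[[-0.086,0.9,0.1],[0,0,0.044],-0.2]]'; python3 seg.py w14 0.044
```

```text
time: 49.18
tool_pos: [0.4319, 0.2059, 0.2209]
tool_rot: [1.0, -0.002, -0.001, 0.0]
ft_force: [-0.4, 0.0, -0.0]
width: 0.0365
grasp_force: 0.0
49.1833 [0.4319 0.2059 0.2209] [ 1.     -0.0021 -0.0006  0.0002]
wrist yellow c=(0.5614,0.1811) yaw=89.8deg L=40 W=2 px [350.9444  50.5333] z [0.0615 0.062  0.0625]
wrist green c=(0.4316,0.2105) yaw=-0.1deg L=93 W=13 px [319.711  184.2987] z [0.0427 0.0441 0.0446]
```

```bash
python3 -m inch '[[[0,0.009,-0.08],[0,0,0],-0.2],[[0,0.009,-0.16],[0,0,0],-0.2],[[0,0.009,-0.24],[0,0,0],-0.2],[[0,0.009,-0.3],[0,0,0],-0.2],[[0,0.009,-0.321],[0,0,0],-0.2],[[0,0.009,-0.321],[0,0,0],-0.2],[[0,0.009,-0.321],[0,0,0],-1],[[0,0.009,-0.321],[0,0,0],-1],[[0,0.009,-0.321],[0,0,0],-1],[[0,0.009,-0.321],[0,0,0],-1],[[0,0.009,-0.321],[0,0,0],-1],[[0,0.009,-0.321],[0,0,0],-1],[[0,0.009,-0.321],[0,0,0],-1]]' 35; python3 -m inch '[[[0,0,0.08],[0,0,0],-1],[[0,0,0.16],[0,0,0],-1],[[0,0,0.18],[0,0,0],-1],[[0,0,0.18],[0,0,0],-1],[[0,0,0.18],[0,0,0],-1]]'; python3 -m inch '[[[0.075,-0.988,0],[0,0,-0.044],-1],[[0.075,-0.988,0],[0,0,-0.044],-1],[[0.075,-0.988,0],[0,0,-0.044],-1],[[0.075,-0.988,0],[0,0,-0.044],-1],[[0.075,-0.988,0],[0,0,-0.044],-1],[[0.075,-0.988,0],[0,0,-0.044],-1],[[0.075,-0.988,0],[0,0,-0.044],-1],[[0.075,-0.988,0],[0,0,-0.044],-1],[[0.075,-0.988,0],[0,0,-0.044],-1],[[0.075,-0.988,0],[0,0,-0.044],-1],[[0.075,-0.988,0],[0,0,-0.044],-1],[[0.075,-0.988,0],[0,0,-0.044],-1],[[0.075,-0.988,0],[0,0,-0.044],-1],[[0.075,-0.988,0],[0,0,-0.044],-1],[[0.075,-0.988,0],[0,0,-0.044],-1],[[0.075,-0.988,0],[0,0,-0.044],-1],[[0.075,-0.988,0],[0,0,-0.044],-1]]'; python3 - <<'E'
from seg import *
tools('wrist',.134,'w15')
E
```

```text
time: 50.32
tool_pos: [0.4337, 0.2121, 0.0632]
tool_rot: [1.0, -0.001, 0.002, -0.0]
ft_force: [-1.1, -0.6, 6.4]
width: 0.0136
grasp_force: 35.0
time: 50.73
tool_pos: [0.432, 0.212, 0.1513]
tool_rot: [1.0, -0.001, 0.001, -0.0]
ft_force: [-0.3, -0.4, -0.2]
width: 0.0133
grasp_force: 35.0
time: 52.15
tool_pos: [0.4691, -0.2804, 0.1503]
tool_rot: [0.998, -0.069, -0.001, -0.001]
ft_force: [0.2, 0.5, -0.7]
width: 0.0135
grasp_force: 35.0
wrist red c=(0.5062,-0.2352) yaw=-8.3deg L=59 W=11 px [231.8281 196.9257] z [0.0177 0.0319 0.0325]
wrist yellow c=(0.4961,-0.2591) yaw=-8.1deg L=38 W=6 px [279.462  211.5097] z [0.0318 0.0322 0.0326]
wrist green c=(0.4723,-0.2798) yaw=-8.2deg L=87 W=14 px [323.8679 241.5067] z [0.1299 0.1312 0.1317]
```

```bash
python3 -m inch '[[[0,-0.005,-0.08],[0,0,0],-1],[[0,-0.005,-0.15],[0,0,0],-1],[[0,-0.005,-0.18],[0,0,0],-1],[[0,-0.005,-0.197],[0,0,0],-1],[[0,-0.005,-0.197],[0,0,0],-1],[[0,-0.005,-0.197],[0,0,0],-1]]'; python3 -m inch '[[[0,0,0],[0,0,0],-0.35],[[0,0,0],[0,0,0],-0.35],[[0,0,0],[0,0,0],-0.35],[[0,0,0],[0,0,0],-0.35],[[0,0,0.04],[0,0,0],-0.35],[[0,0,0.12],[0,0,0],-0.35],[[0,0,0.2],[0,0,0],-0.35],[[0,0,0.3],[0,0,0],-0.35],[[-0.04,0,0.42],[0,0,0],-0.35],[[-0.04,0,0.42],[0,0,0],-0.35],[[-0.04,0,0.42],[0,0,0],-0.35],[[-0.04,0,0.42],[0,0,0],-0.35],[[-0.04,0,0.42],[0,0,0],-0.35]]'; python3 - <<'E'
from seg import *
im,dp,E,o=tools('wrist',.032,'w16')
a=np.deg2rad(-7.95); ex=np.array([np.cos(a),np.sin(a)]); ey=np.array([-ex[1],ex[0]]); c=np.array([.4691,-.2842])
for k in o:
    for t in o[k]:
        if abs(t[0]-.47)<.1: d=np.array(t[:2])-c; print(k,d@ex,d@ey)
cv2.imwrite('pics/w16c.png',cv2.resize(im[20:260,180:500,::-1],None,fx=2,fy=2))
im,dp,E=cap('side','side9'); print(viewer.pinpoint('side','lever_knob')[:1])
E
```

```text
time: 52.7
tool_pos: [0.4699, -0.2843, 0.0531]
tool_rot: [0.998, -0.069, 0.0, 0.0]
ft_force: [-0.0, 0.4, -0.5]
width: 0.0136
grasp_force: 35.0
time: 53.78
tool_pos: [0.4491, -0.2843, 0.2616]
tool_rot: [0.998, -0.07, -0.0, -0.0]
ft_force: [-0.6, 0.1, -0.6]
width: 0.0299
grasp_force: 0.0
wrist red c=(0.4798,-0.2004) yaw=-8.0deg L=97 W=19 px [250.8468 158.1207] z [0.0049 0.0318 0.0326]
wrist green c=(0.4658,-0.2835) yaw=-8.4deg L=95 W=16 px [321.5987 159.6893] z [0.0189 0.0319 0.0325]
red -0.0009649374467990499 0.08450540365335954
green -0.0033458381233366446 0.00020518580110139484
[]
```

View pics/w16c.png

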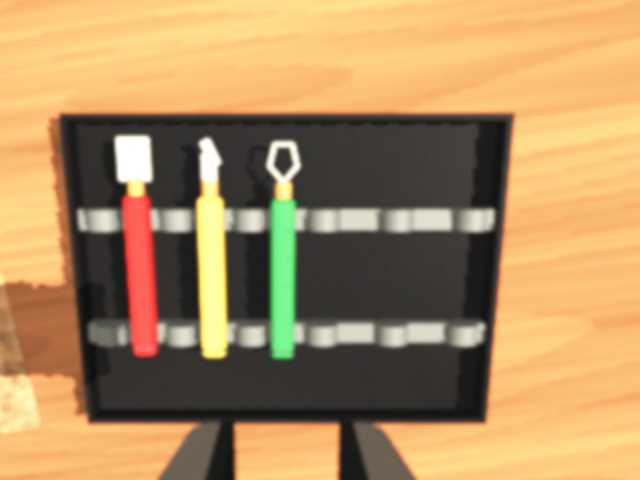

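View pics/side9.png

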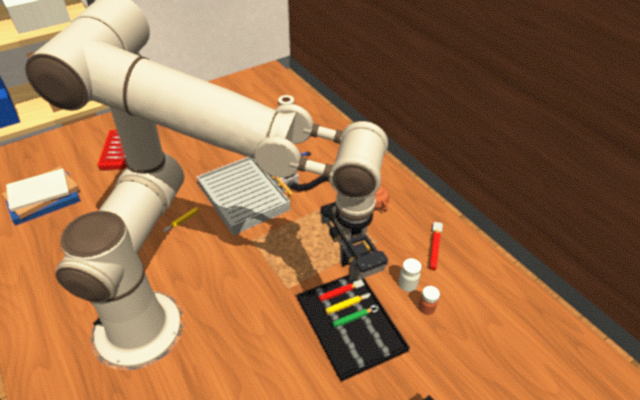

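In the wrist crop red (140,270), yellow (212,275) and green (283,275) lie square in notches 1–3, blades to the far side. Their tops are at z≈0.032 as expected. The side view shows an empty pan, with the jars and teapot in place.

```bash
python3 -c "
from workcell import workorder; print(workorder.sign_off())"
```

```text
the job is handed in; nothing more can be done
None
```

The job is handed in (no verdict was shown): after the blue and black three-second lever holds, red, yellow and green lie in notches 1–3 with working ends to the far side, and notches 4 and 5 are empty because the blue and white tools were not there.

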